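# Make up two polishing kits

### The arm

A 7-joint arm with a two-finger parallel gripper is mounted at the origin on a cart in front of the work surface, level with it; the furniture and walls round the work are solid. World frame = base frame: x ahead of the robot, y to its left, z up, the work surface at z = 0. Lengths are in m, angles in rad, forces in N, time in s.
With the tool pointing down it reaches from about 0.425 to 0.875 m from the base axis. Payload 4.7 kg.
Tool frame: the origin (TCP) lies between the finger pads; the fingertips stand 11 mm ahead of it and the grasp point (between the pads) lies 8 mm behind it; z points along the fingers, y is the direction in which the jaws open and shut (so a half turn about z gives the same grasp; the last joint's range is limited). The gripper opens to 87 mm and grips with 3 to 60 N. Pads are 19 mm wide; open, the fingers measure 117 mm over their backs; the gripper's body (75 mm by 190 mm) begins 51 mm behind the grasp point.
Start: joints at [-1.228, 0.321, -0.07, 1.45, 0.023, 1.371, -0.057], TCP at [0.21, 0.615, 0.234] pointing down, gripper open.
Joint ranges: [-2.86, 2.86], [-0.3, 2.09], [-1.38, 1.24], [0.06, 2.45], [-1.56, 4.7], [0.09, 2.05], [-2.69, 2.69]. Speed limits (rad/s): [2.57, 2.57, 3.14, 3.14, 3.14, 3.14, 3.14].

### API

Orientations are given as a rotation vector (axis times angle).
In Python, from bench import ctrl gives the robot as it stands.
- The arm moves only by the tool servo_tool, never from a script. Its argument "series" is a list of rows, each an object with "travel": the shift along the tool's x, y, z in m, a list of three; "angular": the turn, a rotation vector about the tool's x, y, z in rad, a list of three. A call has 1 to 5 rows; each row shifts and turns the commanded pose from where the row before left it, along the tool's axes as they then stand; what a row does not reach is not made up. A row lasts 1/10 s, in which the tool goes at most 50 mm and 8.59 degrees, less where a joint would pass 70% of its speed; a pose out of reach is approached as far as the arm can. A call with a gripper value outside its range is refused whole. "claw" is the finger opening in m, from 0 to 0.087, set as the call begins (left out, the last holds). The fingers move at their own pace and stop on an object; "squeeze" is the grip in N (left out, the last holds). Time passes only in rows, so rows that do not move let the fingers close. It gives the time, the measured TCP pose, the force and the opening at its end, in the units of the state.
- ctrl.get_state(): the state, without advancing time (a new reading comes with each control period).
- ctrl.get_image(name): name is "scene" or "side" or "wrist"; returns the picture (480x640x3 uint8, red, green, blue); there is no depth.
- ctrl.calibration(name): a dict with "fx", "fy", "cx", "cy" (pixels), "rvec" (rotation vector, rad) and "tvec" (3), from world to camera coordinates, as OpenCV has them. Camera axes: x right, y down, z forward; pixel columns grow to the right and rows downward; lengths in m; the calibration is good to about 2 mm. A picture is of the moment at which its call begins: read the wrist's pose just before it. calibration takes no time and is no camera call; for the wrist camera it gives the pose at the moment of the call.
- ctrl.close_job(): hands the job in, once; it reports no verdict.
The state is a dict: "time": time; "joint_positions": joint angles; "qd": joint speeds; "joint_torque": joint torques, N m; "position": TCP position; "tool_rot": TCP orientation; "ft_force": force on the tool from outside, world axes, zero at the start; "torque": the same for the moment, N m; "grip_width": opening from 0.0 (shut) to 1.0 (fully open).
Only numpy, scipy, OpenCV 4.12 (cv2) and the standard library are available. Lean on these libraries where they do the work, as an engineer would, in place of code of your own. Each camera call takes 0.05 s, during which the arm holds its last target.

### The job

Make up the two polishing kits on the kitting boards: the red compound bar and the pale grey felt wheel on the blue board, the white compound bar and the dark green rubber wheel on the yellow board. Set each bar flat in the oblong outline, lying along it, and each wheel flat in the middle of the round outline, let go of everything, and leave the green compound bar where it lies.

Things in the scene. Friction and masses are not known exactly. Their poses are not given: they have to be found in the camera images.
- blue_board: blue plastic kitting board, 100 x 160 x 4 mm, fixed; either may be on the left. Origin: centre of its underside; z up, y along its length. Flat painted outlines: oblong, 82 x 46 mm, long along x, centred at x 0, y -44 mm; round, 64 mm across, at x 0, y +42 mm. Only its four corners have rims, up to 9 mm above the bench; fingers closing along its y have room
- yellow_board: yellow plastic kitting board, the same as the blue one in size, outlines and origin. Mind the furniture: a grey dust hood stands behind both boards, its front at x = 0.53 m from y = -0.33 to +0.07 m, 0.31 m high; a green hood, 0.39 m high, begins at y = +0.40 m (x over 0.43 m); a vice 90 mm high stands right of y = -0.285 m; a black case 44 mm high lies about x = 0.58, y = 0.16 m
- red_bar_center (a point): red polishing-compound bar, 34 x 70 x 29 mm (x, y, z: long along its y, one end worn hollow, so that end is lower), 0.13 kg, lying on its flat side. This point is its centre, half-way up; z up
- white_bar_center (a point): white polishing-compound bar, 30 x 60 x 26 mm (x, y, z: long along its y, one end worn hollow, so that end is lower), 0.11 kg, lying on its flat side. This point is its centre, half-way up; z up
- green_bar_center (a point): green polishing-compound bar, 34 x 88 x 29 mm (x, y, z: long along its y, one end worn hollow, so that end is lower), 0.17 kg, lying on its flat side. This point is its centre, half-way up; z up. It belongs to neither kit and stays where it is
- felt_disc_center (a point): pale grey felt polishing wheel, a disc 52 mm across and 14 mm thick, lying flat. This point is its centre, half-way up; z up
- rubber_disc_center (a point): dark green rubber polishing wheel, a disc 44 mm across and 10 mm thick, lying flat. This point is its centre, half-way up; z up

How it is judged:
By the outcome, as a careful person would: the job done as asked, in the order asked, and still so for the second after the job is handed in, with the robot touching nothing.
It also fails if it takes over 112 s, if anything falls off the work surface, if the arm or the gripper's body presses on something with over 40 N, if the wrist force passes 120 N, or if a joint passes its speed limit or range.

## Working session

There is one attempt and no reset: what is moved stays moved. The work goes in short steps, Python scripts to look and compute and a tool call to move; the robot and the scene stay as the last step left them, time stands still between calls to the robot, and variables do not carry over. Pictures are saved under pics/ and viewed, and the job is handed in when it is done.

Besides the shell and the picture viewer there is one more tool, called after "Request:" by a JSON object that holds its "api" and its "payload". servo_tool: Moves the arm, as the interface text tells. Its arguments: {"type":"object","properties":{"series":{"type":"array","items":{"type":"object","properties":{"travel":{"type":"array","items":{"type":"number"}},"angular":{"type":"array","items":{"type":"number"}}}}},"claw":{"type":"number"},"squeeze":{"type":"number"}},"required":["series"]}

```bash
ls; mkdir -p pics; python3 - <<'E'
from bench import ctrl
import cv2
print(ctrl.get_state())
for n in ("scene","side","wrist"):
    print(n,ctrl.calibration(n))
    cv2.imwrite(f"pics/{n}0.png",ctrl.get_image(n)[:,:,::-1])
E
```

```text
pics
{'time': 0.0, 'joint_positions': array([-1.22796739,  0.32180914, -0.0701041 ,  1.45166404,  0.02262727,
        1.3707768 , -0.05687745]), 'qd': array([ 0.00109488,  0.00179477,  0.0009158 ,  0.00014672,  0.00018606,
        0.0017718 , -0.00127139]), 'joint_torque': array([-8.14252562e-04, -4.91283739e+01, -4.04363852e-01, -3.12530279e+01,
       -6.39329106e-02,  4.37381922e-02,  1.74016427e-04]), 'position': array([0.20972152, 0.61468673, 0.23247614]), 'tool_rot': array([-5.13894271e-01, -3.09908351e+00,  2.92199314e-03]), 'ft_force': array([-0.63411229, -0.73204469,  0.00171079]), 'torque': array([-0.00348147,  0.00049397,  0.01386521]), 'grip_width': 0.9965808231692446}
scene {'fx': 445.2931688870115, 'fy': 445.2931688870115, 'cx': 323.743927152023, 'cy': 237.55212114463535, 'rvec': array([ 1.23770713, -2.40424812,  0.88282868]), 'tvec': array([0.40336217, 0.3418746 , 0.61506026])}
side {'fx': 440.50627523298715, 'fy': 440.50627523298715, 'cx': 315.34442125129203, 'cy': 241.41390431819886, 'rvec': array([ 2.460118  , -0.305828  ,  0.13221649]), 'tvec': array([-0.56025497,  0.20175046,  0.73807414])}
wrist {'fx': 385.805687418705, 'fy': 385.805687418705, 'cx': 317.674971427835, 'cy': 241.97578412955187, 'rvec': array([-2.38030096, -1.70578887, -0.21352999]), 'tvec': array([-0.65006557, -0.0304321 ,  0.38952789])}
```

View pics/scene0.png

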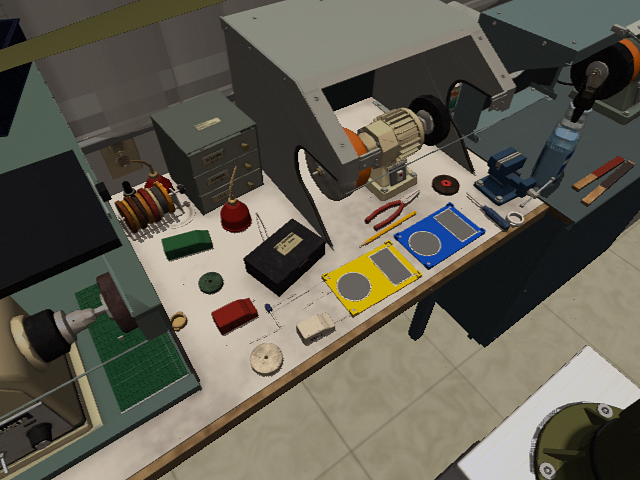

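View pics/side0.png

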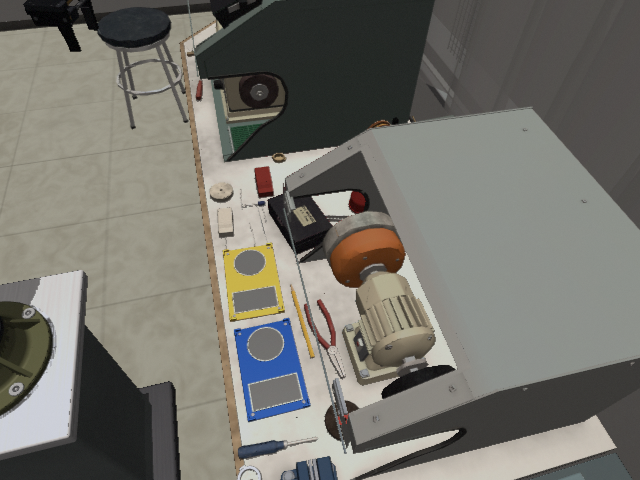

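View pics/wrist0.png

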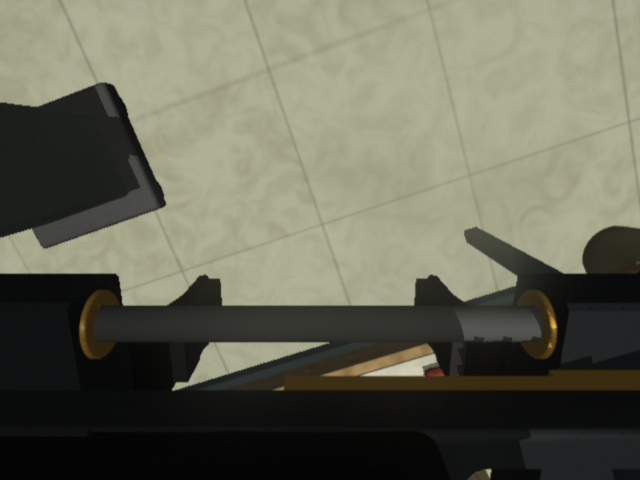

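```bash
cat > h.py <<'E'
import numpy as np, cv2
from scipy.spatial.transform import Rotation as R
from bench import ctrl
def cal(n):
    c=ctrl.calibration(n); K=np.array([[c['fx'],0,c['cx']],[0,c['fy'],c['cy']],[0,0,1]])
    return K,R.from_rotvec(c['rvec']).as_matrix(),np.array(c['tvec'])
def ray(c,uv,z):
    K,Rm,t=c; uv=np.atleast_2d(np.asarray(uv,float))
    d=(np.linalg.inv(K)@np.c_[uv,np.ones(len(uv))].T).T@Rm
    o=-Rm.T@t
    s=(z-o[2])/d[:,2]
    return o+d*s[:,None]
def proj(c,P):
    K,Rm,t=c
    return cv2.projectPoints(np.atleast_2d(np.asarray(P,float)),cv2.Rodrigues(Rm)[0],t,K,None)[0][:,0]
E
python3 - <<'E'
import cv2
a=cv2.imread('pics/scene0.png'); 
cv2.imwrite('pics/sc_crop1.png',cv2.resize(a[225:385,145:345],None,fx=4,fy=3.75*1,interpolation=cv2.INTER_CUBIC)[:600])
cv2.imwrite('pics/sc_crop2.png',cv2.resize(a[190:325,310:500],None,fx=4,fy=4,interpolation=cv2.INTER_CUBIC))
b=cv2.imread('pics/side0.png')
cv2.imwrite('pics/si_crop.png',cv2.resize(b[140:290,190:350],None,fx=4,fy=4,interpolation=cv2.INTER_CUBIC))
E
```

```text
(no output)
```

View pics/sc_crop1.png

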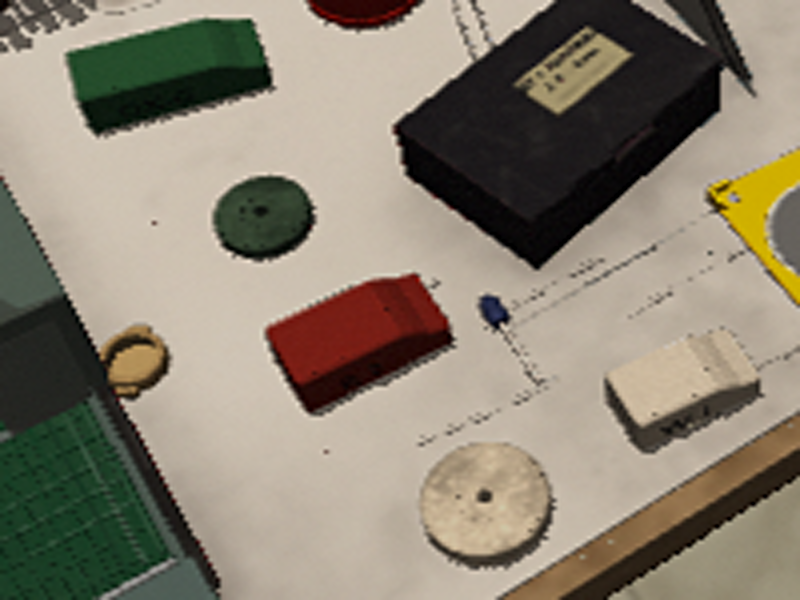

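View pics/sc_crop2.png

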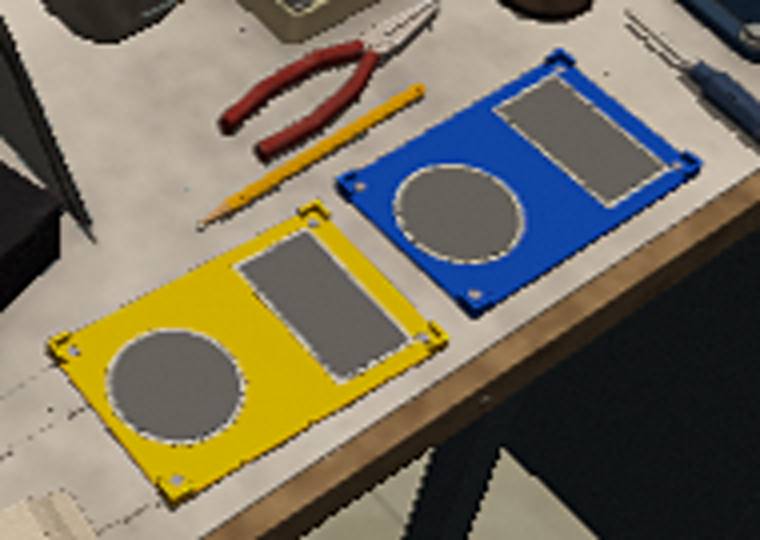

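View pics/si_crop.png

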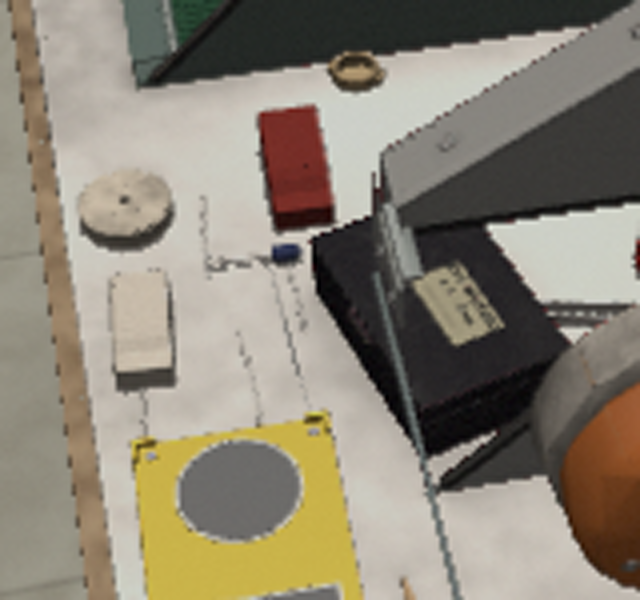

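```bash
cat > m.py <<'E'
from h import *
def comps(mask,amin):
    n,l,s,c=cv2.connectedComponentsWithStats(mask.astype(np.uint8))
    return [(l==i,s[i,4],c[i]) for i in range(1,n) if s[i,4]>amin]
def rect_of(c,m,z):
    P=ray(c,np.argwhere(m)[:,::-1],z)[:,:2]
    r=cv2.minAreaRect((P*1000).astype(np.float32)); return r,P.mean(0)
if __name__=="__main__":
  for n in ("scene","side"):
    im=cv2.imread(f"pics/{n}0.png"); c=cal(n); hsv=cv2.cvtColor(im,cv2.COLOR_BGR2HSV); H,S,V=[hsv[...,i].astype(int) for i in range(3)]
    for name,m,z,a in (("blue",(H>100)&(H<125)&(S>150)&(V>70),.004,800),("yellow",(H>22)&(H<32)&(S>180)&(V>120),.004,800),
       ("red",((H<6)|(H>174))&(S>140)&(V>60),.029,200),("green",(H>55)&(H<85)&(S>100)&(V>30),.029,100),("dkgreen",(H>55)&(H<90)&(S>40)&(V>30)&(V<110),.010,100)):
        for mm,ar,ce in comps(m,a):
            r,P=rect_of(c,mm,z)
            if not(0.3<P[0]<0.8 and -0.35<P[1]<0.45): continue
            print(n,name,ar,ce.round(),"rect",np.round(r[0],1),np.round(r[1],1),round(r[2],1),"mean",P.round(4))
            if name in("blue","yellow"):
                hull=cv2.convexHull(np.argwhere(mm)[:,::-1].astype(np.int32))
                f=np.zeros(mm.shape,np.uint8); cv2.fillConvexPoly(f,hull,1)
                hole=(f>0)&(S<60)&(V>60)
                hole=cv2.morphologyEx(hole.astype(np.uint8),cv2.MORPH_OPEN,np.ones((3,3)))
                for h,ar2,ce2 in comps(hole,150):
                    r,P=rect_of(c,h,z); print("   hole",ar2,ce2.round(),np.round(r[0],1),np.round(r[1],1),round(r[2],1),P.round(4))
E
python3 m.py
```

```text
scene blue 1562 [437. 237.] rect [ 464.1 -126.7] [164.2 101.8] 89.1 mean [ 0.4607 -0.1167]
   hole 661 [455. 225.] [ 464.1 -169.8] [46.2 81.8] 89.8 [ 0.4633 -0.1696]
   hole 623 [424. 243.] [464.8 -83.7] [61.9 61.3] 54.9 [ 0.4644 -0.0833]
scene yellow 1952 [369. 279.] rect [464.8  51.4] [161.4 102. ] 87.5 mean [0.4611 0.0603]
   hole 803 [390. 266.] [462.1   8.6] [44.8 80.8] 87.3 [0.4609 0.0088]
   hole 773 [353. 286.] [465.8  93.9] [60.5 61.4] 53.0 [0.4654 0.0946]
scene red 429 [234. 212.] rect [734.2 191.8] [56.8 56. ] 22.5 mean [0.7312 0.1918]
scene red 701 [233. 312.] rect [530.2 302.1] [69.  37.1] 81.2 mean [0.5297 0.303 ]
scene green 620 [186. 240.] rect [719.5 300.5] [87.  37.5] 71.1 mean [0.7191 0.3013]
scene dkgreen 638 [186. 240.] rect [736.6 297.2] [90.2 39.1] 71.1 mean [0.7364 0.2982]
side blue 2752 [269. 368.] rect [ 466.9 -125.5] [160.9  98.8] 89.8 mean [ 0.4658 -0.1281]
   hole 994 [265. 344.] [466.9 -83.8] [61.7 62.8] 76.0 [ 0.467  -0.0847]
   hole 1415 [275. 391.] [ 467.1 -170. ] [45.9 81.4] 89.3 [ 0.4666 -0.1705]
side red 354 [263. 180.] rect [533.7 291.8] [80.2 30.9] 86.8 mean [0.5336 0.2909]
```

```bash
python3 - <<'E'
from h import *
sc,si=cal("scene"),cal("side")
s1=lambda X,Y:(145+X/4,225+Y/3.75)
s2=lambda X,Y:(190+X/4,140+Y/4)
def show(l,c,uv,z): print(l,ray(c,uv,z)[0].round(4))
show("red full top far sc",sc,s1(267,327),.029)
show("red full top near sc",sc,s1(306,381),.029)
show("red full bot near sc",sc,s1(315,412),0)
show("red worn bot near sc",sc,s1(452,345),0)
show("red top full near si",si,s2(258,112),.029)
show("red top full far si",si,s2(315,106),.029)
show("red bot worn near si",si,s2(277,230),0)
show("red bot worn far si",si,s2(333,222),0)
show("wh full top far sc",sc,s1(605,378),.026)
show("wh full top near sc",sc,s1(640,428),.026)
show("wh full bot near sc",sc,s1(648,450),0)
show("wh worn bot near sc",sc,s1(760,393),0)
show("wh top full near si",si,s2(110,272),.026)
show("wh top full far si",si,s2(168,270),.026)
show("wh bot worn near si",si,s2(118,390),0)
show("wh bot worn far si",si,s2(174,385),0)
show("felt hole sc",sc,s1(484,495),.014)
show("felt ell sc",sc,s1(486,499),.014)
show("felt hole si",si,s2(124,200),.014)
show("rub hole sc",sc,s1(262,211),.010)
show("rub ell sc",sc,s1(263,215),.010)
b=cv2.imread('pics/side0.png'); h=cv2.cvtColor(b,cv2.COLOR_BGR2HSV); print(h[310,250],h[250,232],h[293,228])
a=cv2.imread('pics/scene0.png'); h=cv2.cvtColor(a,cv2.COLOR_BGR2HSV); print(h[288,205],a[288,205])
E
```

```text
red full top far sc [0.5491 0.3327 0.029 ]
red full top near sc [0.5156 0.332  0.029 ]
red full bot near sc [0.5163 0.3326 0.    ]
red worn bot near sc [0.5125 0.2682 0.    ]
red top full near si [0.5217 0.3324 0.029 ]
red top full far si [0.554  0.3298 0.029 ]
red bot worn near si [0.5185 0.2666 0.    ]
red bot worn far si [0.5501 0.2654 0.    ]
wh full top far sc [0.4476 0.2307 0.026 ]
wh full top near sc [0.4194 0.2325 0.026 ]
wh full bot near sc [0.4198 0.2287 0.    ]
wh worn bot near sc [0.4153 0.1738 0.    ]
wh top full near si [0.4256 0.2317 0.026 ]
wh top full far si [0.4554 0.226  0.026 ]
wh bot worn near si [0.4187 0.1729 0.    ]
wh bot worn far si [0.4472 0.1694 0.    ]
felt hole sc [0.4348 0.2977 0.014 ]
felt ell sc [0.4328 0.298  0.014 ]
felt hole si [0.439  0.2954 0.014 ]
rub hole sc [0.6203 0.3031 0.01  ]
rub ell sc [0.6179 0.3037 0.01  ]
[ 24  31 172] [ 25 142 201] [ 25 162 202]
[52 75 65] [46 65 51]
```

```bash
cat > plan.py <<'E'
# usage: plan.py "x,y,z,jawaz_deg,n" ... : prints rows (rounded) from the present pose to each waypoint
import sys,json
from h import *
def pose(): 
    s=ctrl.get_state(); return np.array(s['position']),R.from_rotvec(s['tool_rot']),s
def down(az):
    a=np.radians(az); y=np.array([np.cos(a),np.sin(a),0]); z=np.array([0,0,-1.]); return R.from_matrix(np.c_[np.cross(y,z),y,z])
if __name__=="__main__":
    p,r,s=pose(); yv=r.as_matrix()[:,1]
    print("t",round(s['time'],2),"pos",p.round(4),"jawaz",np.degrees(np.arctan2(yv[1],yv[0])).round(2),"zaxis",r.as_matrix()[:,2].round(4),"q",np.round(s['joint_positions'],2),"F",np.round(s['ft_force'],1),"grip",round(s['grip_width']*87,1))
    for w in sys.argv[1:]:
        v=[float(a) for a in w.split(",")]; n=int(v[4]); tp=np.array(v[:3]); tr=down(v[3])
        rows=[]
        rv=(r.inv()*tr).as_rotvec()
        p0=p.copy(); 
        for k in range(n):
            goal=p0+(tp-p0)*(k+1)/n
            d=np.round(r.inv().apply(goal-p),3); a=np.round((r.inv()*tr).as_rotvec()/(n-k),3)
            rows.append({"travel":[float(x)+0. for x in d],"angular":[float(x)+0. for x in a]})
            p=p+r.apply(d); r=r*R.from_rotvec(a)
        for i in range(0,n,5): print(json.dumps(rows[i:i+5]))
E
python3 plan.py "0.34,0.31,0.22,-4,10" "0.5335,0.299,0.15,-4,5"
```

```text
t 0.15 pos [0.2098 0.6148 0.2327] jawaz 71.16 zaxis [-4.0e-04 -1.4e-03 -1.0e+00] q [-1.23  0.32 -0.07  1.45  0.02  1.37 -0.06] F [-0.4 -0.4  0.6] grip 87.2
[{"travel": [-0.022, -0.025, 0.001], "angular": [0.0, 0.0, 0.131]}, {"travel": [-0.025, -0.021, 0.002], "angular": [0.0, 0.0, 0.131]}, {"travel": [-0.028, -0.018, 0.001], "angular": [0.0, 0.0, 0.131]}, {"travel": [-0.03, -0.014, 0.001], "angular": [0.0, 0.0, 0.131]}, {"travel": [-0.032, -0.011, 0.002], "angular": [0.0, 0.0, 0.131]}]
[{"travel": [-0.032, -0.006, 0.001], "angular": [0.0, 0.0, 0.131]}, {"travel": [-0.033, -0.001, 0.001], "angular": [0.0, 0.0, 0.131]}, {"travel": [-0.033, 0.002, 0.001], "angular": [0.0, 0.0, 0.132]}, {"travel": [-0.033, 0.007, 0.002], "angular": [0.0, 0.001, 0.131]}, {"travel": [-0.031, 0.011, 0.001], "angular": [-0.001, 0.0, 0.132]}]
[{"travel": [0.001, 0.039, 0.014], "angular": [0.0, 0.0, 0.0]}, {"travel": [0.0, 0.039, 0.014], "angular": [0.0, 0.0, 0.0]}, {"travel": [0.001, 0.038, 0.014], "angular": [0.0, 0.0, 0.0]}, {"travel": [0.0, 0.039, 0.014], "angular": [0.0, 0.0, 0.0]}, {"travel": [0.001, 0.039, 0.014], "angular": [0.0, 0.0, 0.0]}]
```

Request:
{"api": "servo_tool", "payload": {"series": [{"travel":[-0.022,-0.025,0.001],"angular":[0,0,0.131]},{"travel":[-0.025,-0.021,0.001],"angular":[0,0,0.131]},{"travel":[-0.028,-0.018,0.001],"angular":[0,0,0.131]},{"travel":[-0.03,-0.014,0.001],"angular":[0,0,0.131]},{"travel":[-0.032,-0.011,0.001],"angular":[0,0,0.131]}], "claw": 0.087}}

```text
time: 0.65
position: [0.2754, 0.4609, 0.2282]
tool_rot: [1.491, 2.765, -0.001]
ft_force: [0.6, 0.0, -0.3]
grip_width: 0.998
```

Request:
{"api": "servo_tool", "payload": {"series": [{"travel":[-0.032,-0.006,0.001],"angular":[0,0,0.131]},{"travel":[-0.033,-0.001,0.001],"angular":[0,0,0.131]},{"travel":[-0.033,0.002,0.001],"angular":[0,0,0.131]},{"travel":[-0.033,0.007,0.001],"angular":[0,0,0.131]},{"travel":[-0.031,0.011,0.001],"angular":[0,0,0.131]}]}}

```text
time: 1.15
position: [0.3402, 0.3088, 0.2234]
tool_rot: [-2.301, -2.138, 0.0]
ft_force: [0.2, 1.0, -0.4]
grip_width: 1.0
```

```bash
python3 plan.py "0.5335,0.299,0.16,-4,6"
```

```text
t 1.15 pos [0.3402 0.3088 0.2234] jawaz -4.21 zaxis [-1.e-04 -0.e+00 -1.e+00] q [-1.   -0.09  0.19  1.92  0.02  1.31 -0.88] F [ 0.2  1.  -0.4] grip 87.0
[{"travel": [0.001, 0.032, 0.011], "angular": [0.0, 0.0, -0.001]}, {"travel": [0.0, 0.032, 0.01], "angular": [0.0, 0.0, -0.001]}, {"travel": [0.001, 0.033, 0.011], "angular": [0.0, 0.0, 0.0]}, {"travel": [0.001, 0.032, 0.01], "angular": [0.0, 0.0, -0.001]}, {"travel": [0.0, 0.032, 0.011], "angular": [0.0, 0.0, 0.0]}]
[{"travel": [0.001, 0.032, 0.01], "angular": [0.0, 0.0, -0.001]}]
```

Request:
{"api": "servo_tool", "payload": {"series": [{"travel":[0.001,0.039,0.013]},{"travel":[0.001,0.039,0.013]},{"travel":[0.001,0.039,0.013]},{"travel":[0,0.039,0.012]},{"travel":[0,0.038,0.012]}]}}

```text
$.series[0]: bad value
```

```bash
python3 - <<'E'
from plan import *
c=cal("wrist"); im=ctrl.get_image("wrist")[:,:,::-1].copy(); np.save('c1.npy',np.array([0]));
p,r,s=pose(); print(p,s['grip_width'])
print("cam centre",(-c[1].T@c[2]).round(3))
cv2.imwrite("pics/w1.png",im)
print(proj(c,[[.5335,.299,.029],[.5335,.299,0],[.4365,.2965,.014],[.619,.3033,.01]]).round())
E
```

```text
[0.3432265  0.30318667 0.2232751 ] 1.001286263867563
cam centre [0.345 0.378 0.374]
[[531. 216.]
 [515. 211.]
 [420. 223.]
 [611. 202.]]
```

View pics/w1.png

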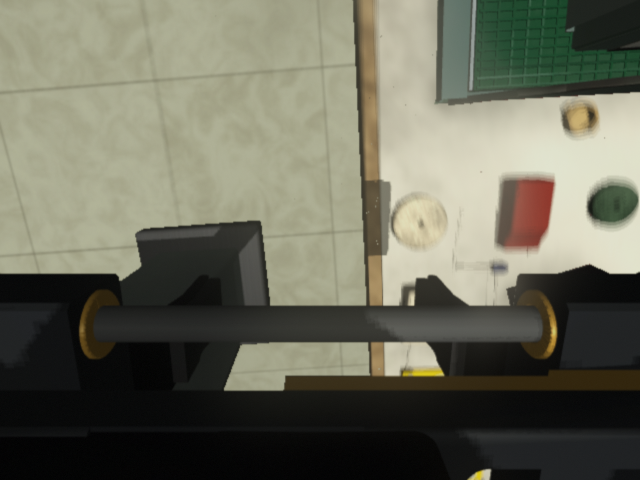

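Request:
{"api": "servo_tool", "payload": {"series": [{"travel":[-0.001,0.038,0.012],"angular":[0,0,0]},{"travel":[-0.001,0.038,0.012],"angular":[0,0,0]},{"travel":[-0.001,0.038,0.012],"angular":[0,0,0]},{"travel":[-0.002,0.038,0.012],"angular":[0,0,0]},{"travel":[-0.001,0.038,0.012],"angular":[0,0,0]}]}}

```text
time: 1.7
position: [0.5304, 0.2913, 0.1628]
tool_rot: [-2.295, -2.146, 0.0]
ft_force: [-0.2, 0.2, 1.0]
grip_width: 0.995
```

Request:
{"api": "servo_tool", "payload": {"series": [{"travel":[0,0,0],"angular":[0,0,0]}]}}

```text
time: 1.8
position: [0.5325, 0.2882, 0.1604]
tool_rot: [2.298, 2.137, -0.006]
ft_force: [-0.2, 0.2, -0.7]
grip_width: 0.998
```

```bash
python3 - <<'E'
from plan import *
c=cal("wrist"); im=ctrl.get_image("wrist")[:,:,::-1].copy()
p,r,s=pose(); print(p,s['grip_width'],s['time'])
import pickle; pickle.dump(c,open('c2.pkl','wb'))
cv2.imwrite("pics/w2.png",im)
print(proj(c,[[.5335,.299,.029],[.5335,.299,0],[.4365,.2965,.014],[.619,.3033,.01]]).round())
E
```

```text
[0.53029133 0.28959323 0.16142082] 1.0010386573220946 1.85
[[319. 222.]
 [318. 215.]
 [196. 230.]
 [427. 204.]]
```

View pics/w2.png

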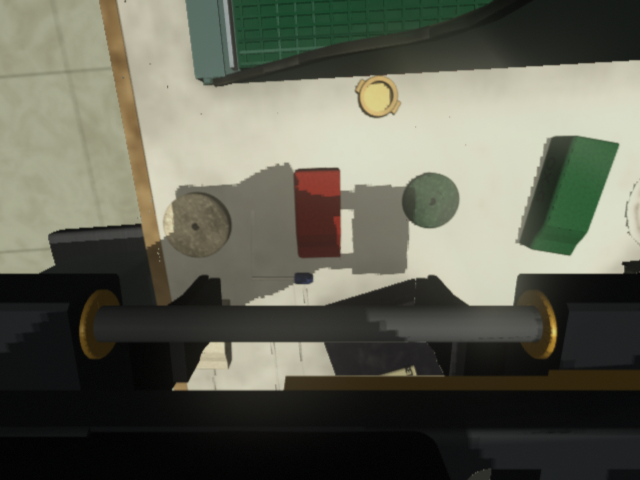

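```bash
python3 - <<'E'
from m import *
import pickle
c=pickle.load(open('c2.pkl','rb')); im=cv2.imread('pics/w2.png')
hsv=cv2.cvtColor(im,cv2.COLOR_BGR2HSV);H,S,V=[hsv[...,i].astype(int) for i in range(3)]
for mm,a,ce in comps(((H<8)|(H>172))&(S>120)&(V>40),800):
    cn=max(cv2.findContours(mm.astype(np.uint8),0,1)[0],key=cv2.contourArea)
    print(a,ce,cv2.boundingRect(cn)); 
    q=cv2.approxPolyDP(cn,4,True)[:,0]; print(q.tolist()); print(ray(c,q,.029).round(4)[:,:2].tolist()); print(ray(c,q,.0).round(4)[:,:2].tolist())
for mm,a,ce in comps((H>45)&(H<95)&(S>40)&(V>30)&(np.indices(V.shape)[0]>150)&(np.indices(V.shape)[0]<260)&(np.indices(V.shape)[1]<470)&(np.indices(V.shape)[1]>370),800):
    cn=max(cv2.findContours(mm.astype(np.uint8),0,1)[0],key=cv2.contourArea)
    e=cv2.fitEllipse(cn); print("rub",a,e,ray(c,e[0],.010))
print("felt",ray(c,[(195,227)],.014), ray(c,[(163,224),(231,224)],.010),ray(c,[(196,193)],.014))
z=im[140:290,140:480]; cv2.imwrite('pics/w2c.png',cv2.resize(z,None,fx=2.3,fy=2.3,interpolation=cv2.INTER_CUBIC))
E
```

```text
3676 [317.78645267 212.44940152] (295, 170, 45, 87)
[[297, 171], [299, 254], [338, 255], [338, 170]]
[[0.5207, 0.3375], [0.5169, 0.2752], [0.5465, 0.2723], [0.5502, 0.3361]]
[[0.519, 0.3354], [0.5148, 0.2667], [0.5474, 0.2635], [0.5515, 0.3339]]
rub 1354 ((430.8265380859375, 197.00393676757812), (35.49335861206055, 56.68441390991211), 20.02290153503418) [[0.62235666 0.30866071 0.01      ]]
felt [[0.43583877 0.29878926 0.014     ]] [[0.40938235 0.30224744 0.01      ]
 [0.46349032 0.2983771  0.01      ]] [[0.44068948 0.32533787 0.014     ]]
```

View pics/w2c.png

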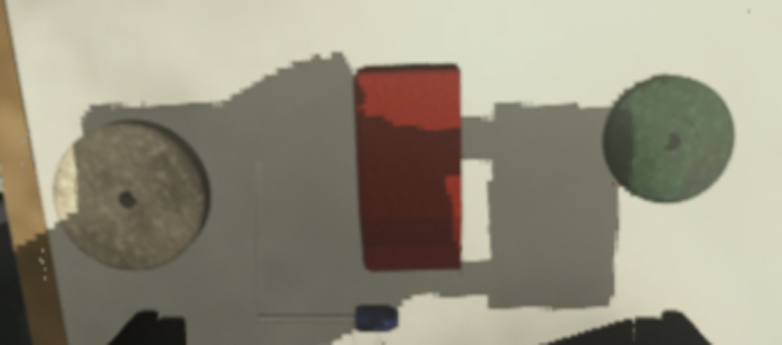

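Request:
{"api": "servo_tool", "payload": {"series": [{"travel":[0.005,0.001,0.035],"angular":[0,0,0]},{"travel":[0.005,0.001,0.035],"angular":[0,0,0]},{"travel":[0,0,0.03],"angular":[0,0,0]},{"travel":[0,0,0],"angular":[0,0,0]}], "claw": 0.062}}

```text
time: 2.25
position: [0.5273, 0.3007, 0.0595]
tool_rot: [-2.292, -2.146, 0.013]
ft_force: [-0.7, 0.1, -0.8]
grip_width: 0.75
```

```bash
cat > look.py <<'E'
import sys
from plan import *
import pickle
ps=[]
p,r,s=pose();ps.append(p)
c=cal("wrist"); im=ctrl.get_image("wrist")[:,:,::-1].copy(); p,r,s=pose();ps.append(p)
n=sys.argv[1]
pickle.dump(c,open(n+'.pkl','wb')); cv2.imwrite(f"pics/{n}.png",im)
if len(sys.argv)>2:
  for k in ("scene","side"): cv2.imwrite(f"pics/{n}{k}.png",ctrl.get_image(k)[:,:,::-1]); ps.append(pose()[0])
yv=r.as_matrix()[:,1]
print("pos",np.round(ps,4).tolist(),"mean",np.mean(ps,0).round(4),"az",np.degrees(np.arctan2(yv[1],yv[0])).round(2),"grip",round(s['grip_width']*87,1),"t",ctrl.get_state()['time'],"F",np.round(s['ft_force'],1))
E
python3 look.py w3
```

```text
pos [[0.5273, 0.3007, 0.0595], [0.5293, 0.3013, 0.0623]] mean [0.5283 0.301  0.0609] az -3.81 grip 64.3 t 2.3 F [-0.7  0.6  1. ]
```

View pics/w3.png

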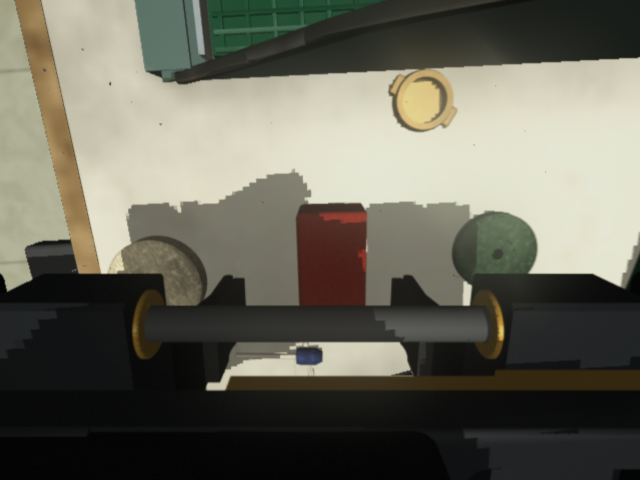

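Request:
{"api": "servo_tool", "payload": {"series": [{"travel":[0,0.005,0.02],"angular":[0,0,0]},{"travel":[-0.001,0,0.025],"angular":[0,0,0]},{"travel":[0,0,0],"angular":[0,0,0]}]}}

```text
time: 2.6
position: [0.5354, 0.2996, 0.0181]
tool_rot: [-2.295, -2.145, 0.004]
ft_force: [-0.0, 0.3, -0.4]
grip_width: 0.711
```

Request:
{"api": "servo_tool", "payload": {"series": [{"travel":[0,0,0],"angular":[0,0,0]},{"travel":[0,0,0],"angular":[0,0,0]},{"travel":[0,0,0],"angular":[0,0,0]},{"travel":[0,0,0],"angular":[0,0,0]}], "claw": 0.02, "squeeze": 25}}

```text
time: 3.0
position: [0.537, 0.3006, 0.0198]
tool_rot: [-2.295, -2.145, -0.002]
ft_force: [-1.9, 0.7, 1.4]
grip_width: 0.434
```

```bash
python3 look.py w4
```

```text
pos [[0.537, 0.3006, 0.0198], [0.5366, 0.3006, 0.0195]] mean [0.5368 0.3006 0.0197] az -3.88 grip 33.5 t 3.05 F [-1.8  0.2  2.8]
```

View pics/w4.png

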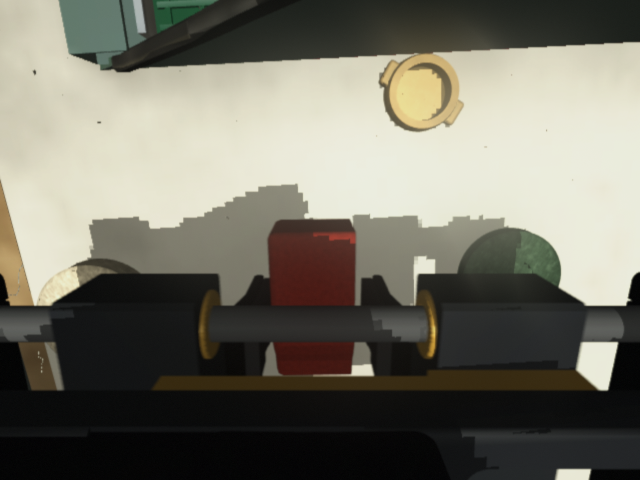

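```bash
python3 - <<'E'
from h import *
import pickle
c=pickle.load(open('w4.pkl','rb')); print(ray(c,[(273,221),(353,221),(275,232),(354,232)],.031).round(4))
print(ray(c,[(280,374),(352,374)],.004).round(4))
E
python3 plan.py "0.50,0.29,0.14,-45,5" "0.44,0.12,0.14,-90,6" "0.4655,-0.17,0.09,-90,7"
```

```text
[[0.5229 0.3424 0.031 ]
 [0.5524 0.3405 0.031 ]
 [0.5233 0.3382 0.031 ]
 [0.5526 0.3363 0.031 ]]
[[0.5155 0.2611 0.004 ]
 [0.5507 0.2587 0.004 ]]
t 3.05 pos [0.5366 0.3006 0.0195] jawaz -3.88 zaxis [ 0.      0.0011 -1.    ] q [-0.81  0.44  0.31  1.77 -0.16  0.96 -0.5 ] F [-1.8  0.2  2.8] grip 33.5
[{"travel": [-0.003, -0.007, -0.024], "angular": [0.0, 0.0, 0.144]}, {"travel": [-0.003, -0.007, -0.024], "angular": [0.0, 0.0, 0.143]}, {"travel": [-0.005, -0.006, -0.024], "angular": [0.0, 0.0, 0.144]}, {"travel": [-0.005, -0.006, -0.024], "angular": [0.0, 0.0, 0.143]}, {"travel": [-0.006, -0.004, -0.025], "angular": [-0.001, -0.001, 0.144]}]
[{"travel": [-0.027, 0.013, 0.0], "angular": [0.0, 0.0, 0.131]}, {"travel": [-0.025, 0.016, 0.0], "angular": [0.0, 0.0, 0.131]}, {"travel": [-0.023, 0.02, 0.0], "angular": [0.0, 0.0, 0.131]}, {"travel": [-0.02, 0.022, 0.0], "angular": [0.0, 0.0, 0.131]}, {"travel": [-0.017, 0.025, 0.0], "angular": [0.0, 0.0, 0.131]}]
[{"travel": [-0.014, 0.027, 0.001], "angular": [0.0, 0.0, 0.13]}]
[{"travel": [0.004, 0.041, 0.007], "angular": [0.0, 0.0, 0.0]}, {"travel": [0.003, 0.042, 0.007], "angular": [0.0, 0.0, 0.0]}, {"travel": [0.004, 0.041, 0.007], "angular": [0.0, 0.0, 0.0]}, {"travel": [0.004, 0.042, 0.007], "angular": [0.0, 0.0, 0.0]}, {"travel": [0.003, 0.041, 0.007], "angular": [0.0, 0.0, 0.0]}]
[{"travel": [0.004, 0.041, 0.008], "angular": [0.0, 0.0, 0.0]}, {"travel": [0.004, 0.042, 0.007], "angular": [0.0, 0.0, 0.0]}]
```

Request:
{"api": "servo_tool", "payload": {"series": [{"travel":[-0.003,-0.007,-0.024],"angular":[0,0,0.144]},{"travel":[-0.003,-0.007,-0.024],"angular":[0,0,0.144]},{"travel":[-0.005,-0.006,-0.024],"angular":[0,0,0.144]},{"travel":[-0.005,-0.006,-0.024],"angular":[0,0,0.144]},{"travel":[-0.006,-0.004,-0.025],"angular":[0,0,0.143]}]}}

```text
time: 3.55
position: [0.4995, 0.2893, 0.1403]
tool_rot: [2.907, 1.191, -0.001]
ft_force: [0.3, -0.5, -2.1]
grip_width: 0.386
```

Request:
{"api": "servo_tool", "payload": {"series": [{"travel":[-0.027,0.013,0],"angular":[0,0,0.131]},{"travel":[-0.025,0.016,0],"angular":[0,0,0.131]},{"travel":[-0.023,0.02,0],"angular":[0,0,0.131]},{"travel":[-0.02,0.022,0],"angular":[0,0,0.131]},{"travel":[-0.017,0.025,0],"angular":[0,0,0.131]}]}}

```text
time: 4.05
position: [0.4494, 0.1468, 0.1395]
tool_rot: [-3.135, -0.194, 0.0]
ft_force: [-0.3, -0.5, -1.7]
grip_width: 0.39
```

Request:
{"api": "servo_tool", "payload": {"series": [{"travel":[-0.014,0.027,0.001],"angular":[0,0,0.13]},{"travel":[0.004,0.041,0.007],"angular":[0,0,0]},{"travel":[0.004,0.042,0.007],"angular":[0,0,0]},{"travel":[0.004,0.041,0.007],"angular":[0,0,0]},{"travel":[0.004,0.042,0.007],"angular":[0,0,0]}]}}

```text
time: 4.55
position: [0.4553, -0.048, 0.1106]
tool_rot: [-3.14, 0.001, -0.002]
ft_force: [0.9, 0.0, -1.4]
grip_width: 0.387
```

Request:
{"api": "servo_tool", "payload": {"series": [{"travel":[0.004,0.041,0.007],"angular":[0,0,0]},{"travel":[0.004,0.042,0.007],"angular":[0,0,0]},{"travel":[0.003,0.041,0.007],"angular":[0,0,0]},{"travel":[0,0,0],"angular":[0,0,0]}]}}

```text
time: 4.95
position: [0.4649, -0.1773, 0.0894]
tool_rot: [3.137, -0.016, -0.001]
ft_force: [-1.0, -0.0, -0.4]
grip_width: 0.388
```

```bash
python3 look.py w5 1
```

```text
pos [[0.4649, -0.1773, 0.0894], [0.4652, -0.1739, 0.0893], [0.4657, -0.1716, 0.0893], [0.466, -0.1701, 0.0894]] mean [ 0.4654 -0.1732  0.0893] az -90.44 grip 33.5 t 5.1 F [-0.3  0.3 -0.3]
```

View pics/w5.png

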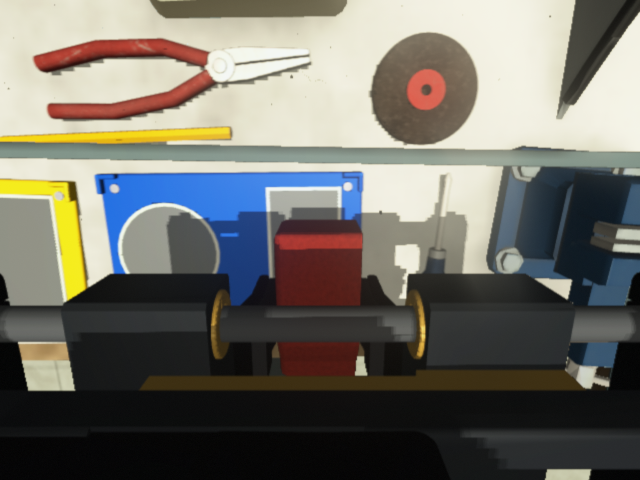

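View pics/w5scene.png

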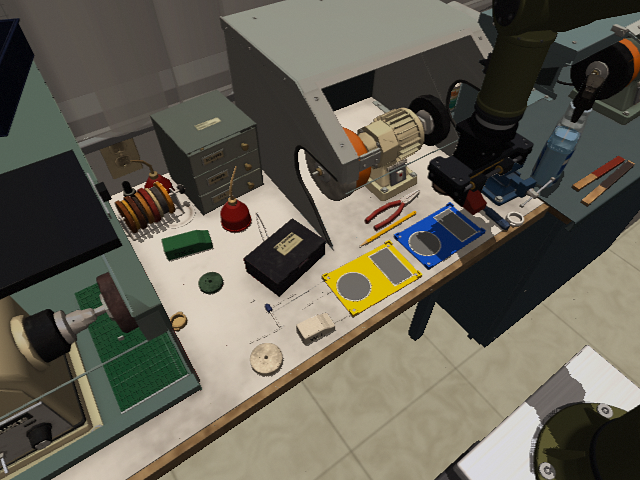

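```bash
python3 - <<'E'
from h import *
import pickle
c=cal("wrist")
im=ctrl.get_image("wrist")[:,:,::-1].copy(); s=ctrl.get_state(); print(s['position'])
cv2.imwrite("pics/w5b.png",im)
cv2.imwrite("pics/w5c.png",cv2.resize(im[150:400,80:400],None,fx=2.4,fy=2.4,interpolation=cv2.INTER_CUBIC))
print(ray(c,[(266,188),(341,188),(98,176),(361,173)],.004).round(4))
E
```

```text
[ 0.46634828 -0.16932067  0.08948609]
[[ 0.5066 -0.1375  0.004 ]
 [ 0.5066 -0.1834  0.004 ]
 [ 0.5139 -0.0359  0.004 ]
 [ 0.5157 -0.1953  0.004 ]]
```

View pics/w5c.png

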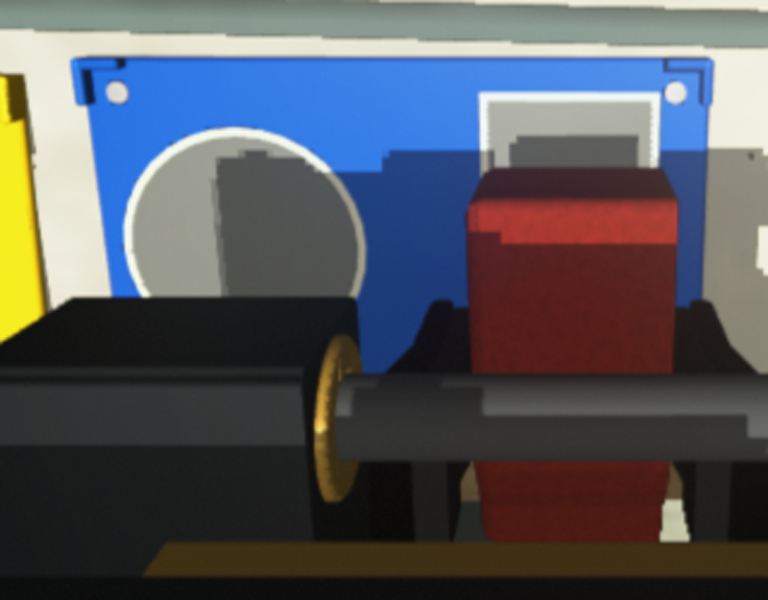

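```bash
python3 - <<'E'
from h import *
c=cal("wrist"); f=lambda X,Y:(80+X/2.4,150+Y/2.4)
print(ray(c,[f(480,94),f(659,95),f(74,60),f(713,60)],.004).round(4))
print(ray(c,[f(469,203),f(677,203)],.1005).round(4))
E
```

```text
[[ 0.5062 -0.1452  0.004 ]
 [ 0.506  -0.1908  0.004 ]
 [ 0.5146 -0.0427  0.004 ]
 [ 0.5148 -0.2042  0.004 ]]
[[ 0.5006 -0.1525  0.1005]
 [ 0.5007 -0.1849  0.1005]]
```

Request:
{"api": "servo_tool", "payload": {"series": [{"travel":[0,0,0.03],"angular":[0,0,0]},{"travel":[0,0,0.025],"angular":[0,0,0]},{"travel":[0,0,0.008],"angular":[0,0,0]},{"travel":[0,0,0],"angular":[0,0,0]},{"travel":[0,0,0],"angular":[0,0,0]}]}}

```text
time: 5.65
position: [0.4672, -0.1702, 0.0275]
tool_rot: [-3.141, 0.0, -0.002]
ft_force: [0.1, -0.1, -0.6]
grip_width: 0.391
```

```bash
python3 look.py w6
```

```text
pos [[0.4672, -0.1702, 0.0275], [0.4675, -0.1704, 0.0278]] mean [ 0.4673 -0.1703  0.0276] az -90.02 grip 33.6 t 5.7 F [ 0.3 -0.  -1.3]
```

View pics/w6.png

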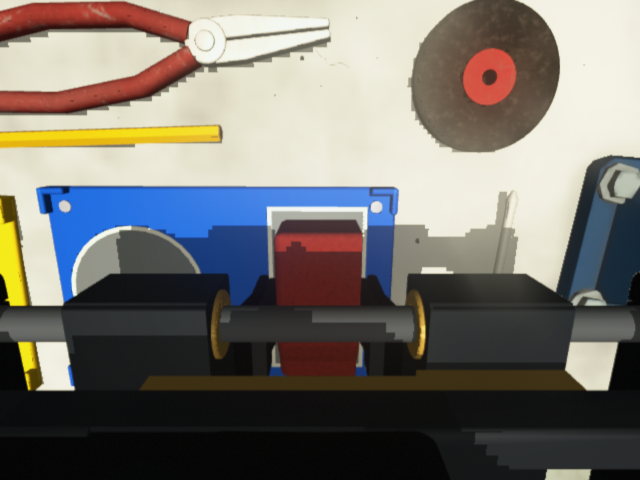

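Request:
{"api": "servo_tool", "payload": {"series": [{"travel":[0,0,0.003],"angular":[0,0,0]},{"travel":[0,0,0.001],"angular":[0,0,0]},{"travel":[0,0,0],"angular":[0,0,0]}]}}

```text
time: 6.0
position: [0.467, -0.1704, 0.0234]
tool_rot: [-3.141, 0.002, -0.002]
ft_force: [-1.5, 0.4, 5.1]
grip_width: 0.391
```

Request:
{"api": "servo_tool", "payload": {"series": [{"travel":[0,0,0],"angular":[0,0,0]},{"travel":[0,0,0],"angular":[0,0,0]},{"travel":[0,0,0],"angular":[0,0,0]}], "claw": 0.055}}

```text
time: 6.3
position: [0.4663, -0.1706, 0.0225]
tool_rot: [3.142, -0.002, 0.0]
ft_force: [0.0, -0.3, 0.4]
grip_width: 0.574
```

Request:
{"api": "servo_tool", "payload": {"series": [{"travel":[0,0,-0.02],"angular":[0,0,0]},{"travel":[0,0,-0.04],"angular":[0,0,0]},{"travel":[0,0,-0.04],"angular":[0,0,0]},{"travel":[0,0,0],"angular":[0,0,0]}]}}

```text
time: 6.7
position: [0.4698, -0.1719, 0.1272]
tool_rot: [3.142, -0.002, 0.015]
ft_force: [0.3, 0.5, -0.4]
grip_width: 0.632
```

```bash
python3 look.py w7 1;  python3 plan.py "0.43,0.10,0.14,-90,6" "0.4365,0.2965,0.14,0,11"
```

```text
pos [[0.4698, -0.1719, 0.1272], [0.4683, -0.1709, 0.1248], [0.4669, -0.1703, 0.1231], [0.4659, -0.1701, 0.122]] mean [ 0.4677 -0.1708  0.1243] az -90.05 grip 54.9 t 6.85 F [-0.4  0.  -1.7]
t 6.85 pos [ 0.4659 -0.1701  0.122 ] jawaz -90.05 zaxis [-4.e-04  8.e-04 -1.e+00] q [-0.62  0.11  0.97  1.99 -0.1   1.09 -1.17] F [-1.   0.2 -1. ] grip 54.8
[{"travel": [-0.006, -0.045, -0.003], "angular": [0.0, 0.0, 0.0]}, {"travel": [-0.006, -0.045, -0.003], "angular": [0.0, 0.0, 0.0]}, {"travel": [-0.006, -0.045, -0.003], "angular": [0.0, 0.0, 0.0]}, {"travel": [-0.006, -0.045, -0.003], "angular": [0.0, 0.0, 0.0]}, {"travel": [-0.006, -0.045, -0.003], "angular": [0.0, 0.0, 0.0]}]
[{"travel": [-0.006, -0.045, -0.003], "angular": [-0.001, 0.0, -0.001]}]
[{"travel": [0.001, -0.018, 0.0], "angular": [0.0, 0.0, -0.143]}, {"travel": [0.003, -0.018, 0.0], "angular": [0.0, 0.0, -0.143]}, {"travel": [0.005, -0.017, 0.0], "angular": [0.0, 0.0, -0.143]}, {"travel": [0.008, -0.016, 0.0], "angular": [0.0, 0.0, -0.143]}, {"travel": [0.01, -0.014, 0.0], "angular": [0.0, 0.0, -0.143]}]
[{"travel": [0.012, -0.013, 0.0], "angular": [0.0, 0.0, -0.143]}, {"travel": [0.014, -0.012, 0.0], "angular": [0.0, 0.0, -0.143]}, {"travel": [0.016, -0.009, 0.0], "angular": [0.0, 0.0, -0.142]}, {"travel": [0.016, -0.007, 0.0], "angular": [0.0, 0.0, -0.143]}, {"travel": [0.017, -0.004, 0.0], "angular": [0.0, 0.0, -0.142]}]
[{"travel": [0.018, -0.002, 0.0], "angular": [0.0, 0.0, -0.143]}]
```

View pics/w7.png

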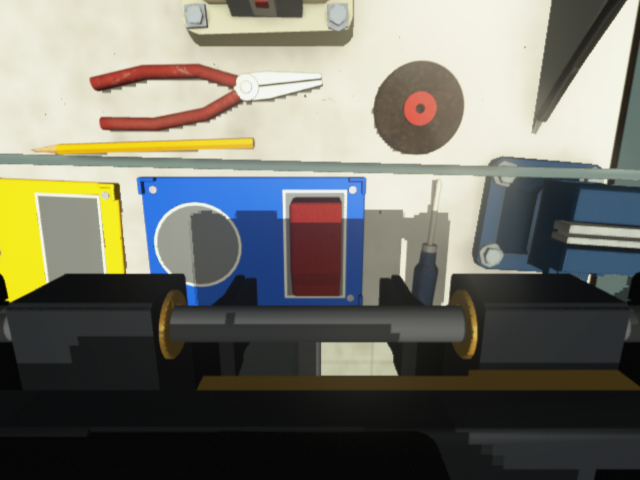

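View pics/w7side.png

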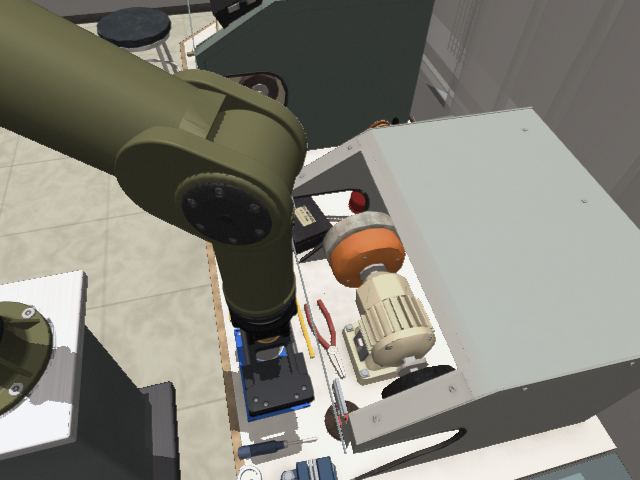

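Request:
{"api": "servo_tool", "payload": {"series": [{"travel":[-0.006,-0.045,-0.003],"angular":[0,0,0]},{"travel":[-0.006,-0.045,-0.003],"angular":[0,0,0]},{"travel":[-0.006,-0.045,-0.003],"angular":[0,0,0]},{"travel":[-0.006,-0.045,-0.003],"angular":[0,0,0]},{"travel":[-0.006,-0.045,-0.003],"angular":[0,0,0]}], "claw": 0.075}}

```text
time: 7.35
position: [0.4348, 0.056, 0.1362]
tool_rot: [3.141, -0.002, -0.004]
ft_force: [1.5, -0.0, 0.1]
grip_width: 0.853
```

Request:
{"api": "servo_tool", "payload": {"series": [{"travel":[-0.006,-0.045,-0.003],"angular":[0,0,0]},{"travel":[0.001,-0.018,0],"angular":[0,0,-0.143]},{"travel":[0.003,-0.018,0],"angular":[0,0,-0.143]},{"travel":[0.005,-0.017,0],"angular":[0,0,-0.143]},{"travel":[0.008,-0.016,0],"angular":[0,0,-0.143]}]}}

```text
time: 7.85
position: [0.4313, 0.1715, 0.1385]
tool_rot: [3.01, 0.893, -0.006]
ft_force: [-0.2, -0.3, -0.2]
grip_width: 0.862
```

Request:
{"api": "servo_tool", "payload": {"series": [{"travel":[0.01,-0.014,0],"angular":[0,0,-0.143]},{"travel":[0.012,-0.013,0],"angular":[0,0,-0.143]},{"travel":[0.014,-0.012,0],"angular":[0,0,-0.143]},{"travel":[0.016,-0.009,0],"angular":[0,0,-0.143]},{"travel":[0.016,-0.007,0],"angular":[0,0,-0.143]}]}}

```text
time: 8.35
position: [0.4344, 0.2605, 0.1383]
tool_rot: [2.508, 1.891, -0.006]
ft_force: [-0.2, 0.2, 0.6]
grip_width: 0.863
```

Request:
{"api": "servo_tool", "payload": {"series": [{"travel":[0.012,-0.004,0],"angular":[0,0,-0.142]},{"travel":[0,0,0],"angular":[0,0,-0.142]},{"travel":[0,0,0],"angular":[0,0,0]},{"travel":[0,0,0],"angular":[0,0,0]}]}}

```text
time: 8.75
position: [0.4345, 0.2721, 0.1391]
tool_rot: [2.227, 2.216, -0.004]
ft_force: [-0.4, -0.5, -0.0]
grip_width: 0.864
```

```bash
python3 look.py w8; python3 - <<'E'
import cv2
im=cv2.imread('pics/w8.png'); cv2.imwrite('pics/w8c.png',cv2.resize(im[100:400,100:500],None,fx=2,fy=2,interpolation=cv2.INTER_CUBIC))
E
```

```text
pos [[0.4345, 0.2721, 0.1391], [0.4347, 0.2722, 0.1394]] mean [0.4346 0.2722 0.1393] az -0.27 grip 75.1 t 8.8 F [0.3 0.2 0. ]
```

View pics/w8c.png

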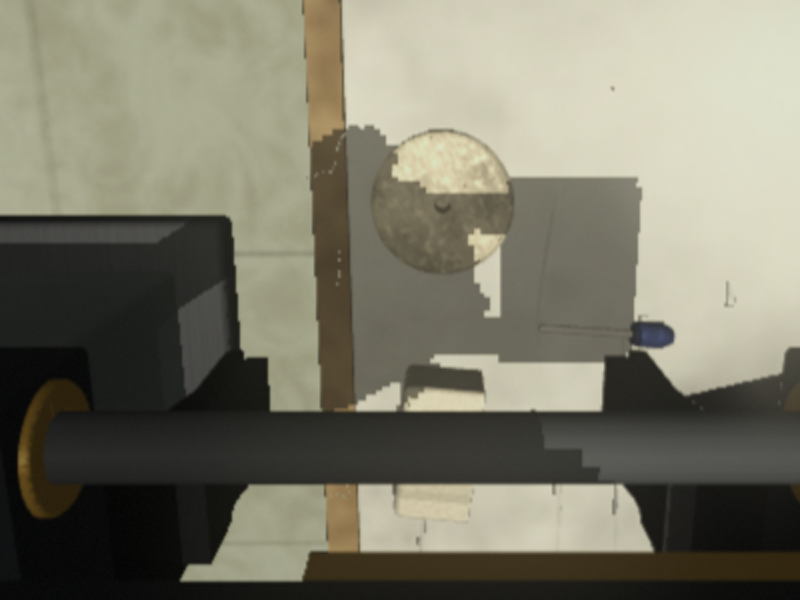

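```bash
python3 - <<'E'
from h import *
import pickle
c=pickle.load(open('w8.pkl','rb')); f=lambda X,Y:(100+X/2,100+Y/2)
print("felt",ray(c,[f(442.5,201.5),f(443,206)],.014).round(4)[:,:2], ray(c,[f(372,200),f(513,200),f(442,130),f(442,273)],.014).round(4)[:,:2])
print("white top full",ray(c,[f(405,388),f(485,390)],.026).round(4)[:,:2],"bot full",ray(c,[f(408,366),f(484,371)],.0).round(4)[:,:2],"bot worn",ray(c,[f(395,514),f(469,521)],.0).round(4)[:,:2])
E
```

```text
felt [[0.4366 0.3003]
 [0.4368 0.2986]] [[0.4113 0.3009]
 [0.462  0.3007]
 [0.4365 0.3255]
 [0.4364 0.2738]]
white top full [[0.4227 0.2334]
 [0.452  0.2326]] bot full [[0.4229 0.2322]
 [0.4532 0.23  ]] bot worn [[0.4166 0.166 ]
 [0.4477 0.1626]]
```

Request:
{"api": "servo_tool", "payload": {"series": [{"travel":[0.014,0.001,0.035],"angular":[0,0,0]},{"travel":[0.013,0.001,0.04],"angular":[0,0,0]},{"travel":[0,0,0.03],"angular":[0,0,0]},{"travel":[0,0,0],"angular":[0,0,0]},{"travel":[0,0,0],"angular":[0,0,0]}]}}

```text
time: 9.3
position: [0.4373, 0.2993, 0.0357]
tool_rot: [2.225, 2.218, -0.002]
ft_force: [0.2, -0.6, 0.4]
grip_width: 0.866
```

```bash
python3 look.py w9
```

```text
pos [[0.4373, 0.2993, 0.0357], [0.4382, 0.3, 0.0368]] mean [0.4377 0.2996 0.0363] az -0.17 grip 74.8 t 9.35 F [0.2 0.1 0.1]
```

View pics/w9.png

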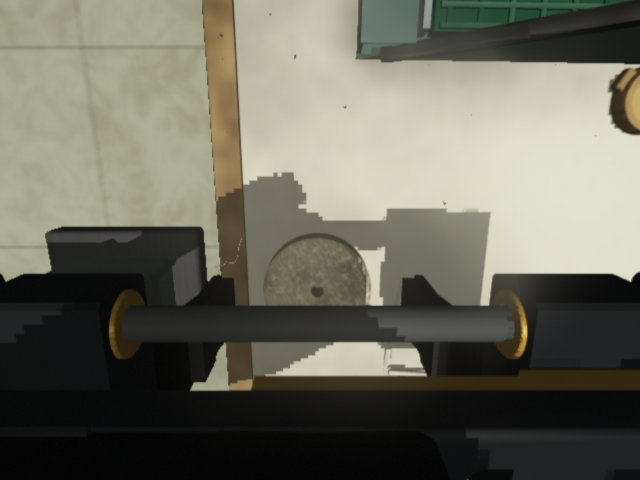

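Request:
{"api": "servo_tool", "payload": {"series": [{"travel":[0,0,0.012],"angular":[0,0,0]},{"travel":[0,0,0.009],"angular":[0,0,0]},{"travel":[0,0,0],"angular":[0,0,0]},{"travel":[0,0,0],"angular":[0,0,0]}]}}

```text
time: 9.75
position: [0.4371, 0.2999, 0.0145]
tool_rot: [-2.223, -2.22, 0.0]
ft_force: [-0.6, -0.1, 0.0]
grip_width: 0.859
```

```bash
python3 plan.py
```

```text
t 9.75 pos [0.4371 0.2999 0.0145] jawaz -0.07 zaxis [-2.e-04 -1.e-04 -1.e+00] q [-1.07  0.31  0.48  1.99 -0.18  0.89 -0.5 ] F [-0.6 -0.1  0. ] grip 74.7
```

Request:
{"api": "servo_tool", "payload": {"series": [{"travel":[0,0,0],"angular":[0,0,0]},{"travel":[0,0,0],"angular":[0,0,0]},{"travel":[0,0,0],"angular":[0,0,0]},{"travel":[0,0,0],"angular":[0,0,0]}], "claw": 0.04, "squeeze": 20}}

```text
time: 10.15
position: [0.4373, 0.3002, 0.0148]
tool_rot: [-2.222, -2.22, -0.001]
ft_force: [-0.7, -0.0, 0.9]
grip_width: 0.59
```

```bash
python3 look.py w10;  python3 plan.py "0.43,0.25,0.12,-45,6" "0.43,0.12,0.13,-90,6" "0.465,-0.084,0.10,-90,5"
```

```text
pos [[0.4373, 0.3002, 0.0148], [0.4373, 0.3002, 0.0148]] mean [0.4373 0.3002 0.0148] az -0.05 grip 51.4 t 10.2 F [-0.6 -0.3  0.3]
t 10.2 pos [0.4373 0.3002 0.0148] jawaz -0.05 zaxis [ 3.e-04  3.e-04 -1.e+00] q [-1.07  0.31  0.48  1.98 -0.18  0.89 -0.5 ] F [-0.6 -0.3  0.3] grip 51.4
[{"travel": [-0.008, -0.001, -0.018], "angular": [0.0, 0.0, 0.131]}, {"travel": [-0.009, 0.0, -0.017], "angular": [0.0, 0.0, 0.131]}, {"travel": [-0.008, 0.001, -0.018], "angular": [0.0, 0.0, 0.131]}, {"travel": [-0.008, 0.002, -0.017], "angular": [0.0, 0.0, 0.131]}, {"travel": [-0.008, 0.003, -0.018], "angular": [0.0, 0.0, 0.13]}]
[{"travel": [-0.008, 0.004, -0.017], "angular": [0.0, 0.0, 0.131]}]
[{"travel": [-0.015, 0.015, -0.002], "angular": [0.0, 0.0, 0.131]}, {"travel": [-0.013, 0.018, -0.001], "angular": [0.0, 0.0, 0.131]}, {"travel": [-0.011, 0.018, -0.002], "angular": [0.0, 0.0, 0.131]}, {"travel": [-0.008, 0.02, -0.002], "angular": [0.0, 0.0, 0.131]}, {"travel": [-0.006, 0.021, -0.002], "angular": [0.0, 0.0, 0.13]}]
[{"travel": [-0.002, 0.022, -0.001], "angular": [0.0, 0.0, 0.131]}]
[{"travel": [0.007, 0.041, 0.006], "angular": [0.0, 0.0, 0.0]}, {"travel": [0.007, 0.041, 0.006], "angular": [0.0, 0.0, 0.0]}, {"travel": [0.007, 0.04, 0.006], "angular": [0.0, 0.0, 0.0]}, {"travel": [0.007, 0.041, 0.006], "angular": [0.0, 0.0, 0.0]}, {"travel": [0.007, 0.041, 0.006], "angular": [0.0, 0.0, 0.0]}]
```

View pics/w10.png

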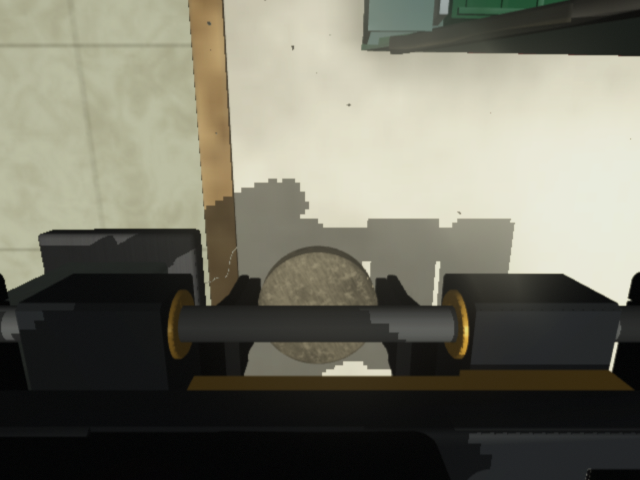

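Request:
{"api": "servo_tool", "payload": {"series": [{"travel":[0,0,-0.025],"angular":[0,0,0]},{"travel":[-0.008,-0.001,-0.025],"angular":[0,0,0.131]},{"travel":[-0.009,0,-0.02],"angular":[0,0,0.131]},{"travel":[-0.008,0.001,-0.018],"angular":[0,0,0.131]},{"travel":[-0.008,0.002,-0.017],"angular":[0,0,0.131]}]}}

```text
time: 10.7
position: [0.4326, 0.2666, 0.1204]
tool_rot: [-2.726, -1.561, -0.001]
ft_force: [0.7, -0.3, -0.6]
grip_width: 0.592
```

Request:
{"api": "servo_tool", "payload": {"series": [{"travel":[-0.008,0.003,0],"angular":[0,0,0.131]},{"travel":[-0.008,0.004,0],"angular":[0,0,0.131]},{"travel":[-0.015,0.015,-0.002],"angular":[0,0,0.131]},{"travel":[-0.013,0.018,-0.002],"angular":[0,0,0.131]},{"travel":[-0.011,0.018,-0.002],"angular":[0,0,0.131]}]}}

```text
time: 11.2
position: [0.4294, 0.1843, 0.1256]
tool_rot: [3.083, 0.602, -0.0]
ft_force: [0.3, -0.6, -0.0]
grip_width: 0.591
```

Request:
{"api": "servo_tool", "payload": {"series": [{"travel":[-0.008,0.02,-0.002],"angular":[0,0,0.131]},{"travel":[-0.006,0.021,-0.002],"angular":[0,0,0.131]},{"travel":[-0.002,0.022,0],"angular":[0,0,0.131]},{"travel":[0.007,0.041,0.006],"angular":[0,0,0]},{"travel":[0.007,0.041,0.006],"angular":[0,0,0]}]}}

```text
time: 11.7
position: [0.4441, 0.037, 0.1177]
tool_rot: [-3.14, 0.001, -0.002]
ft_force: [2.6, 1.0, -0.4]
grip_width: 0.59
```

```bash
python3 plan.py "0.4655,-0.084,0.085,-90,3"
```

```text
t 11.7 pos [0.4441 0.037  0.1177] jawaz -90.03 zaxis [ 0.001   0.0012 -1.    ] q [-0.98 -0.06  0.83  2.1   0.05  1.08 -1.75] F [ 2.6  1.  -0.4] grip 51.3
[{"travel": [0.007, 0.04, 0.011], "angular": [0.0, 0.0, 0.0]}, {"travel": [0.007, 0.041, 0.011], "angular": [-0.001, -0.001, 0.0]}, {"travel": [0.007, 0.04, 0.011], "angular": [0.0, 0.0, -0.001]}]
```

Request:
{"api": "servo_tool", "payload": {"series": [{"travel":[0.007,0.04,0.011],"angular":[0,0,0]},{"travel":[0.007,0.04,0.011],"angular":[0,0,0]},{"travel":[0.007,0.038,0.011],"angular":[0,0,0]},{"travel":[0,0,0],"angular":[0,0,0]},{"travel":[0,0,0],"angular":[0,0,0]}]}}

```text
time: 12.2
position: [0.4643, -0.081, 0.0843]
tool_rot: [3.141, -0.008, -0.001]
ft_force: [-0.2, 0.6, -0.2]
grip_width: 0.589
```

```bash
python3 look.py w11; python3 - <<'E'
import cv2
im=cv2.imread('pics/w11.png'); cv2.imwrite('pics/w11c.png',cv2.resize(im[140:400,140:500],None,fx=2.2,fy=2.2,interpolation=cv2.INTER_CUBIC))
E
```

```text
pos [[0.4643, -0.081, 0.0843], [0.4646, -0.0797, 0.0845]] mean [ 0.4644 -0.0804  0.0844] az -90.14 grip 51.7 t 12.25 F [ 0.2 -0.2 -1. ]
```

View pics/w11c.png

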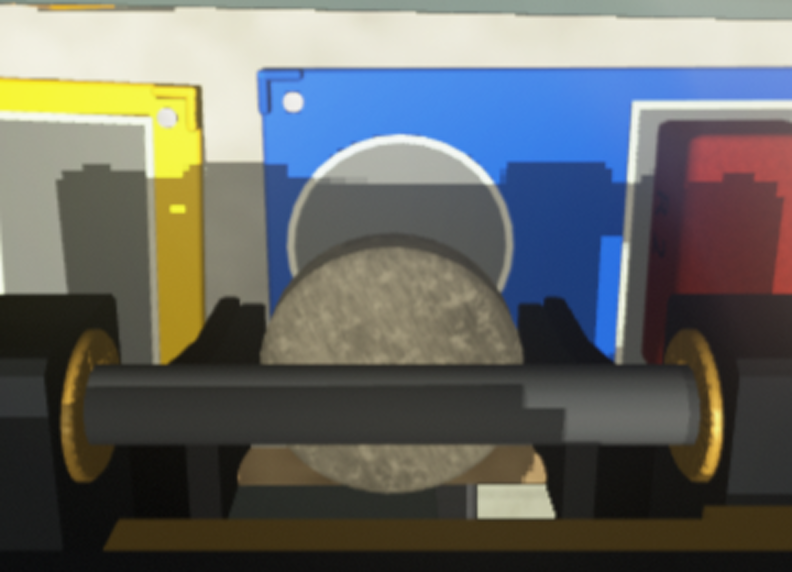

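```bash
python3 - <<'E'
from h import *
import pickle
c=cal('wrist'); f=lambda X,Y:(140+X/2.2,140+Y/2.2)
print(ctrl.get_state()['position'])
print("circle",ray(c,[f(288,245),f(513,245),f(400,134)],.004).round(4))
print("disc",ray(c,[f(260,360),f(523,360),f(392,247),f(392,493)],.095).round(4))
E
```

```text
[ 0.46456245 -0.07973069  0.08449262]
circle [[ 0.4663 -0.0495  0.004 ]
 [ 0.4663 -0.1133  0.004 ]
 [ 0.4979 -0.0812  0.004 ]]
disc [[ 0.4709 -0.0554  0.095 ]
 [ 0.4709 -0.1023  0.095 ]
 [ 0.4918 -0.079   0.095 ]
 [ 0.4442 -0.0789  0.095 ]]
```

Request:
{"api": "servo_tool", "payload": {"series": [{"travel":[0.001,0.003,0.03],"angular":[0,0,0]},{"travel":[0,0,0.022],"angular":[0,0,0]},{"travel":[0,0,0.008],"angular":[0,0,0]},{"travel":[0,0,0],"angular":[0,0,0]},{"travel":[0,0,0],"angular":[0,0,0]}]}}

```text
time: 12.75
position: [0.4665, -0.0826, 0.0254]
tool_rot: [-3.141, 0.002, -0.002]
ft_force: [-0.1, 0.2, -0.1]
grip_width: 0.59
```

```bash
python3 look.py w12; python3 - <<'E'
import cv2
im=cv2.imread('pics/w12.png'); cv2.imwrite('pics/w12c.png',cv2.resize(im[140:400,140:500],None,fx=2.2,fy=2.2,interpolation=cv2.INTER_CUBIC))
E
```

```text
pos [[0.4665, -0.0826, 0.0254], [0.4668, -0.0827, 0.0256]] mean [ 0.4666 -0.0826  0.0255] az -90.07 grip 51.0 t 12.8 F [ 0.4 -0.2  1.2]
```

View pics/w12c.png

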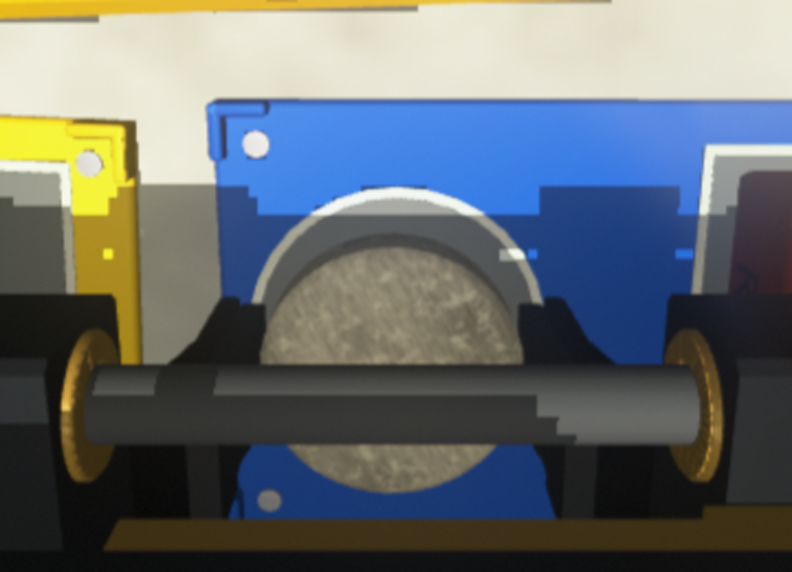

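Request:
{"api": "servo_tool", "payload": {"series": [{"travel":[0,0.002,0.003],"angular":[0,0,0]},{"travel":[0,0,0.004],"angular":[0,0,0]},{"travel":[0,0,0],"angular":[0,0,0]},{"travel":[0,0,0],"angular":[0,0,0]}]}}

```text
time: 13.2
position: [0.4667, -0.0853, 0.0181]
tool_rot: [-3.141, 0.004, -0.003]
ft_force: [0.1, 0.6, 4.4]
grip_width: 0.589
```

Touching down (about 4 N). Release and lift.

Request:
{"api": "servo_tool", "payload": {"series": [{"travel":[0,0,0],"angular":[0,0,0]},{"travel":[0,0,0],"angular":[0,0,0]},{"travel":[0,0,0],"angular":[0,0,0]}], "claw": 0.064}}

```text
time: 13.5
position: [0.4652, -0.0852, 0.0172]
tool_rot: [-3.142, 0.004, 0.001]
ft_force: [-0.1, -1.1, -0.5]
grip_width: 0.717
```

Request:
{"api": "servo_tool", "payload": {"series": [{"travel":[0,0,-0.02],"angular":[0,0,0]},{"travel":[-0.005,0,-0.04],"angular":[0,0,0]},{"travel":[-0.01,0,-0.04],"angular":[0,0,0]},{"travel":[-0.01,0,-0.01],"angular":[0,0,0]},{"travel":[0,0,0],"angular":[0,0,0]}]}}

```text
time: 14.0
position: [0.4411, -0.0847, 0.1288]
tool_rot: [-3.137, 0.002, -0.005]
ft_force: [0.7, 0.2, 0.0]
grip_width: 0.735
```

```bash
python3 look.py w13 1;  python3 plan.py "0.43,0.08,0.13,-90,5" "0.434,0.185,0.13,-5,11"; python3 - <<'E'
import cv2
im=cv2.imread('pics/w13.png'); cv2.imwrite('pics/w13c.png',cv2.resize(im[140:400,140:500],None,fx=2.2,fy=2.2,interpolation=cv2.INTER_CUBIC))
E
```

```text
pos [[0.4411, -0.0847, 0.1288], [0.4408, -0.0844, 0.1277], [0.4405, -0.0846, 0.1271], [0.4403, -0.0849, 0.1266]] mean [ 0.4407 -0.0846  0.1276] az -90.07 grip 63.7 t 14.15 F [ 1.2  0.1 -1.1]
t 14.15 pos [ 0.4403 -0.0849  0.1266] jawaz -90.11 zaxis [-1.2e-03  1.0e-04 -1.0e+00] q [-0.91 -0.1   1.02  2.09  0.1   1.11 -1.51] F [0.4 0.5 0.2] grip 63.7
[{"travel": [-0.002, -0.033, -0.001], "angular": [0.0, 0.0, 0.0]}, {"travel": [-0.002, -0.033, 0.0], "angular": [0.0, 0.0, 0.0]}, {"travel": [-0.002, -0.033, -0.001], "angular": [0.0, 0.0, -0.001]}, {"travel": [-0.002, -0.033, -0.001], "angular": [0.0, 0.001, 0.0]}, {"travel": [-0.003, -0.033, 0.0], "angular": [0.0, 0.0, -0.001]}]
[{"travel": [0.0, -0.01, 0.0], "angular": [0.0, 0.0, -0.135]}, {"travel": [0.002, -0.009, 0.0], "angular": [0.0, 0.0, -0.135]}, {"travel": [0.003, -0.009, 0.0], "angular": [0.0, 0.0, -0.135]}, {"travel": [0.004, -0.009, 0.0], "angular": [0.0, 0.0, -0.135]}, {"travel": [0.005, -0.008, 0.0], "angular": [0.0, 0.0, -0.135]}]
[{"travel": [0.006, -0.007, 0.0], "angular": [0.0, 0.0, -0.135]}, {"travel": [0.008, -0.006, 0.0], "angular": [0.0, 0.0, -0.135]}, {"travel": [0.008, -0.005, 0.0], "angular": [0.0, 0.0, -0.135]}, {"travel": [0.008, -0.004, 0.0], "angular": [0.0, 0.0, -0.134]}, {"travel": [0.009, -0.003, 0.0], "angular": [0.0, 0.0, -0.135]}]
[{"travel": [0.01, -0.002, 0.0], "angular": [0.0, 0.0, -0.134]}]
```

View pics/w13.png

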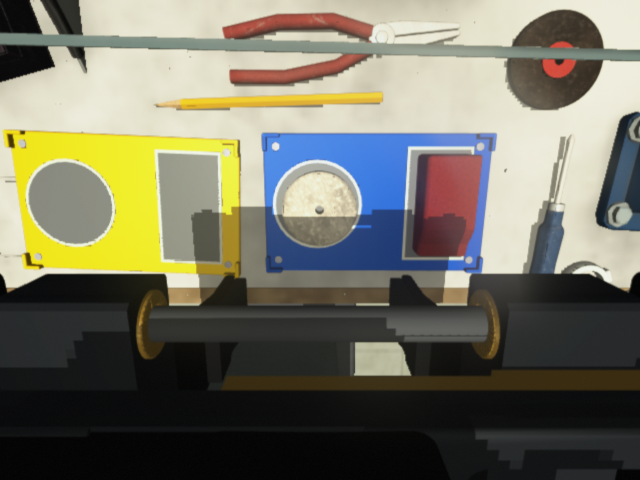

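```bash
cat > chk.py <<'E'
import sys,pickle
from m import *
n=sys.argv[1]; c=pickle.load(open(n+'.pkl','rb')); im=cv2.imread(f'pics/{n}.png')
hsv=cv2.cvtColor(im,cv2.COLOR_BGR2HSV);H,S,V=[hsv[...,i].astype(int) for i in range(3)]
for name,m in(("blue",(H>100)&(H<125)&(S>150)&(V>50)),("yellow",(H>20)&(H<34)&(S>150)&(V>80))):
    mm,a,ce=max(comps(m,500),key=lambda t:t[1])
    hull=cv2.convexHull(np.argwhere(mm)[:,::-1].astype(np.int32)); f=np.zeros(mm.shape,np.uint8); cv2.fillConvexPoly(f,hull,1)
    hole=(cv2.erode(f,np.ones((5,5)))>0)&~m
    for h,a2,ce2 in comps(cv2.morphologyEx(hole.astype(np.uint8),cv2.MORPH_OPEN,np.ones((5,5))),1500):
        r,P=rect_of(c,h,.004); print(name,a2,ce2.round(),np.round(r[0],1),np.round(r[1],1),round(r[2],1))
E
python3 chk.py w13
python3 - <<'E'
import cv2
im=cv2.imread('pics/w13.png'); cv2.imwrite('pics/w13c.png',cv2.resize(im[120:280,255:505],None,fx=3.2,fy=3.2,interpolation=cv2.INTER_CUBIC))
E
```

```text
blue 6097 [431. 212.] [ 464.5 -171.7] [53.5 85.6] 90.0
blue 6565 [316. 204.] [465.4 -82.5] [65.2 65.3] 64.0
yellow 7435 [190. 205.] [463.4   6.7] [52.6 84.8] 87.4
yellow 6256 [ 70. 202.] [466.6  95.5] [63.9 64.5] 0.1
```

View pics/w13c.png

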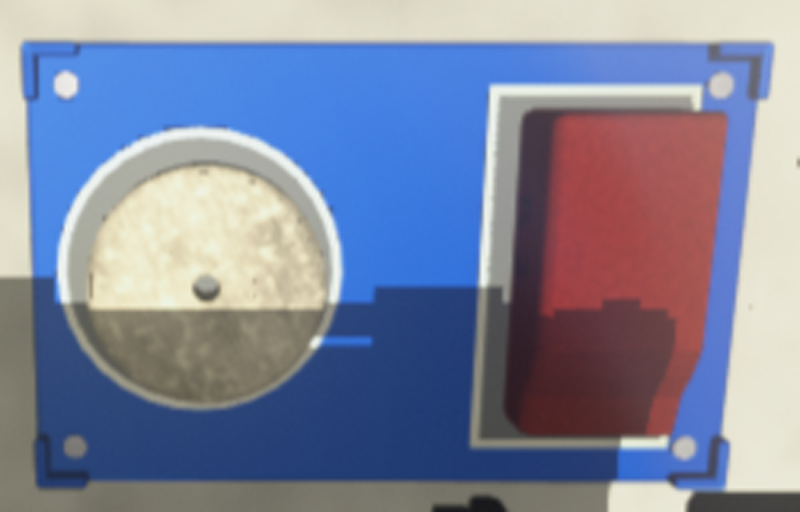

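```bash
python3 - <<'E'
from h import *
import pickle
c=pickle.load(open('w13.pkl','rb')); f=lambda X,Y:(255+X/3.2,120+Y/3.2)
p=lambda l,pts,z:print(l,ray(c,[f(*q) for q in pts],z)[:,:2].round(4).tolist())
p("circle",[(200,268.5),(58,268),(342,268),(200,127),(200,410)],.004)
p("felt top",[(210,284),(90,284),(330,284),(210,163),(210,405),(206,287)],.018)
p("outline TL BL TR",[(490,87),(472,446),(702,87),(668,446)],.004)
p("bar base left TL, BL, ",[(520,112),(504,418)],.004)
p("bar base front corners",[(525,437),(670,437)],.004)
p("bar top TL, TR",[(556,115),(728,115)],.033)
E
```

```text
circle [[0.4662, -0.083], [0.4663, -0.0511], [0.4663, -0.115], [0.4974, -0.0831], [0.4332, -0.083]]
felt top [[0.465, -0.0853], [0.4649, -0.0595], [0.465, -0.111], [0.4905, -0.0852], [0.4381, -0.0853], [0.4643, -0.0844]]
outline TL BL TR [[0.5059, -0.146], [0.4245, -0.1465], [0.5059, -0.1919], [0.4246, -0.1921]]
bar base left TL, BL,  [[0.5006, -0.1528], [0.4313, -0.1535]]
bar base front corners [[0.4267, -0.1587], [0.4268, -0.1924]]
bar top TL, TR [[0.5008, -0.1527], [0.5008, -0.1862]]
```

Request:
{"api": "servo_tool", "payload": {"series": [{"travel":[-0.002,-0.036,-0.001],"angular":[0,0,0]},{"travel":[-0.002,-0.036,0],"angular":[0,0,0]},{"travel":[-0.002,-0.036,0],"angular":[0,0,0]},{"travel":[-0.002,-0.036,0],"angular":[0,0,0]},{"travel":[0,-0.02,0],"angular":[0,0,-0.135]}], "claw": 0.064}}

```text
time: 14.65
position: [0.4319, 0.0813, 0.1268]
tool_rot: [3.132, 0.217, -0.005]
ft_force: [-0.4, -0.4, -0.3]
grip_width: 0.738
```

Request:
{"api": "servo_tool", "payload": {"series": [{"travel":[0.002,-0.009,0],"angular":[0,0,-0.135]},{"travel":[0.003,-0.009,0],"angular":[0,0,-0.135]},{"travel":[0.004,-0.009,0],"angular":[0,0,-0.135]},{"travel":[0.005,-0.008,0],"angular":[0,0,-0.135]},{"travel":[0.006,-0.007,0],"angular":[0,0,-0.135]}]}}

```text
time: 15.15
position: [0.4345, 0.1259, 0.1267]
tool_rot: [2.884, 1.242, -0.006]
ft_force: [0.2, 0.3, -0.3]
grip_width: 0.735
```

Request:
{"api": "servo_tool", "payload": {"series": [{"travel":[0.006,-0.006,0],"angular":[0,0,-0.135]},{"travel":[0.004,-0.005,0],"angular":[0,0,-0.135]},{"travel":[0,-0.004,0],"angular":[0,0,-0.135]},{"travel":[0,0,0],"angular":[0,0,-0.135]},{"travel":[0,0,0],"angular":[0,0,-0.135]}]}}

```text
time: 15.65
position: [0.429, 0.1421, 0.1267]
tool_rot: [2.31, 2.128, -0.006]
ft_force: [0.2, -0.1, -0.3]
grip_width: 0.737
```

Request:
{"api": "servo_tool", "payload": {"series": [{"travel":[0,0,0],"angular":[0,0,0]},{"travel":[0,0,0],"angular":[0,0,0]}]}}

```text
time: 15.85
position: [0.4293, 0.1421, 0.1274]
tool_rot: [2.32, 2.117, -0.004]
ft_force: [0.3, 1.0, 0.1]
grip_width: 0.733
```

```bash
python3 look.py w14; python3 plan.py; python3 - <<'E'
import cv2
im=cv2.imread('pics/w14.png'); cv2.imwrite('pics/w14c.png',cv2.resize(im[120:400,160:460],None,fx=2.1,fy=2.1,interpolation=cv2.INTER_CUBIC))
E
```

```text
pos [[0.4293, 0.1421, 0.1274], [0.4294, 0.1422, 0.1277]] mean [0.4294 0.1421 0.1275] az -5.22 grip 63.9 t 15.9 F [0.7 0.3 0.1]
t 15.9 pos [0.4294 0.1422 0.1277] jawaz -5.22 zaxis [-0.0011 -0.0018 -1.    ] q [-1.19 -0.05  0.81  2.08  0.05  1.11 -0.5 ] F [0.7 0.3 0.1] grip 63.9
```

View pics/w14c.png

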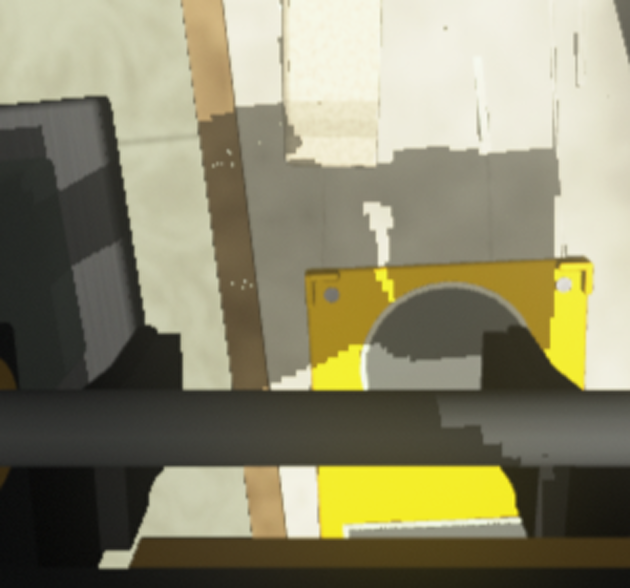

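```bash
python3 - <<'E'
import cv2
im=cv2.imread('pics/w14.png'); cv2.imwrite('pics/w14d.png',cv2.resize(im[40:220,240:400],None,fx=3.3,fy=3.3,interpolation=cv2.INTER_CUBIC))
E
```

```text
(no output)
```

View pics/w14d.png

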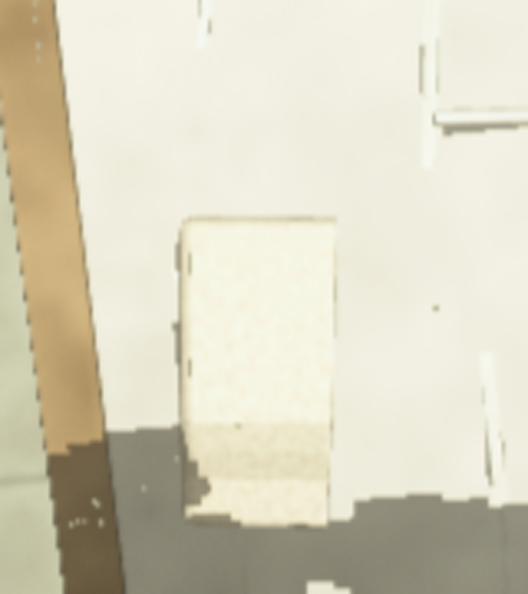

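```bash
python3 - <<'E'
from h import *
import pickle
c=pickle.load(open('w14.pkl','rb')); f=lambda X,Y:(240+X/3.3,40+Y/3.3)
p=lambda l,pts,z:print(l,ray(c,[f(*q) for q in pts],z)[:,:2].round(4).tolist())
p("top full",[(184,217),(336,217)],.026)
p("worn low top/bottom",[(186,522),(328,526)],.014)
p("worn bot",[(186,522),(328,526)],.0)
E
python3 plan.py "0.4355,0.201,0.07,-5,3"
```

```text
top full [[0.4235, 0.2337], [0.4518, 0.2311]]
worn low top/bottom [[0.417, 0.1749], [0.4464, 0.1714]]
worn bot [[0.416, 0.173], [0.447, 0.1693]]
t 15.9 pos [0.4294 0.1422 0.1277] jawaz -5.22 zaxis [-0.0011 -0.0018 -1.    ] q [-1.19 -0.05  0.81  2.08  0.05  1.11 -0.5 ] F [0.7 0.3 0.1] grip 63.9
[{"travel": [0.02, 0.0, 0.019], "angular": [0.0, 0.001, -0.001]}, {"travel": [0.019, 0.001, 0.019], "angular": [0.0, 0.0, -0.001]}, {"travel": [0.02, 0.0, 0.02], "angular": [-0.001, 0.001, -0.002]}]
```

Request:
{"api": "servo_tool", "payload": {"series": [{"travel":[0.02,0,0.019],"angular":[0,0,0.005]},{"travel":[0.02,0,0.019],"angular":[0,0,0]},{"travel":[0.02,0,0.02],"angular":[0,0,0]},{"travel":[0,0,0.02],"angular":[0,0,0]},{"travel":[0,0,0],"angular":[0,0,0]}]}}

```text
time: 16.4
position: [0.4331, 0.2013, 0.0479]
tool_rot: [2.323, 2.114, -0.01]
ft_force: [-0.6, -1.1, 0.1]
grip_width: 0.738
```

```bash
python3 look.py w15
```

```text
pos [[0.4331, 0.2013, 0.0479], [0.4342, 0.2012, 0.0494]] mean [0.4337 0.2013 0.0486] az -5.42 grip 64.1 t 16.45 F [-0.9  0.6 -0. ]
```

View pics/w15.png

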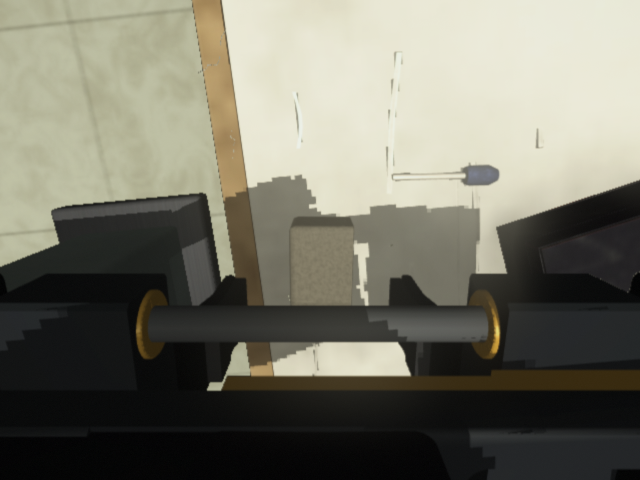

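Request:
{"api": "servo_tool", "payload": {"series": [{"travel":[0,0.001,0.02],"angular":[0,0,0]},{"travel":[0,0,0.012],"angular":[0,0,0]},{"travel":[0,0,0],"angular":[0,0,0]}]}}

```text
time: 16.75
position: [0.4353, 0.2013, 0.0179]
tool_rot: [-2.324, -2.114, 0.004]
ft_force: [-0.3, -0.5, -0.5]
grip_width: 0.734
```

Request:
{"api": "servo_tool", "payload": {"series": [{"travel":[0,0,0],"angular":[0,0,0]},{"travel":[0,0,0],"angular":[0,0,0]},{"travel":[0,0,0],"angular":[0,0,0]},{"travel":[0,0,0],"angular":[0,0,0]}], "claw": 0.018, "squeeze": 25}}

```text
time: 17.15
position: [0.4364, 0.2025, 0.0191]
tool_rot: [-2.322, -2.116, -0.002]
ft_force: [-0.2, -0.6, -0.6]
grip_width: 0.456
```

```bash
python3 look.py w16; python3 plan.py "0.42,0.19,0.13,-45,6" "0.43,0.10,0.13,-93,6" "0.4635,0.008,0.085,-93,3"
```

```text
pos [[0.4364, 0.2025, 0.0191], [0.4363, 0.2024, 0.019]] mean [0.4364 0.2025 0.019 ] az -5.33 grip 36.0 t 17.2 F [-0.5  0.1  0.4]
t 17.2 pos [0.4363 0.2024 0.019 ] jawaz -5.33 zaxis [ 6.e-04  8.e-04 -1.e+00] q [-1.18  0.24  0.76  2.11 -0.21  0.87 -0.39] F [-0.5  0.1  0.4] grip 36.0
[{"travel": [-0.002, -0.003, -0.019], "angular": [0.0, 0.0, 0.115]}, {"travel": [-0.003, -0.002, -0.018], "angular": [0.0, 0.0, 0.115]}, {"travel": [-0.003, -0.002, -0.019], "angular": [0.0, 0.0, 0.116]}, {"travel": [-0.003, -0.001, -0.018], "angular": [0.0, 0.0, 0.115]}, {"travel": [-0.003, -0.002, -0.019], "angular": [0.0, 0.0, 0.116]}]
[{"travel": [-0.003, 0.0, -0.018], "angular": [0.0, -0.001, 0.115]}]
[{"travel": [-0.009, 0.012, 0.0], "angular": [0.0, 0.0, 0.14]}, {"travel": [-0.008, 0.013, 0.0], "angular": [0.0, 0.0, 0.14]}, {"travel": [-0.006, 0.014, 0.0], "angular": [0.0, 0.0, 0.14]}, {"travel": [-0.004, 0.014, 0.0], "angular": [0.0, 0.0, 0.139]}, {"travel": [-0.002, 0.015, 0.0], "angular": [0.0, 0.0, 0.14]}]
[{"travel": [0.001, 0.015, 0.0], "angular": [0.0, 0.0, 0.139]}]
[{"travel": [0.013, 0.03, 0.015], "angular": [0.0, 0.0, 0.0]}, {"travel": [0.012, 0.03, 0.015], "angular": [0.0, 0.0, 0.0]}, {"travel": [0.013, 0.03, 0.015], "angular": [0.0, 0.0, 0.0]}]
```

View pics/w16.png

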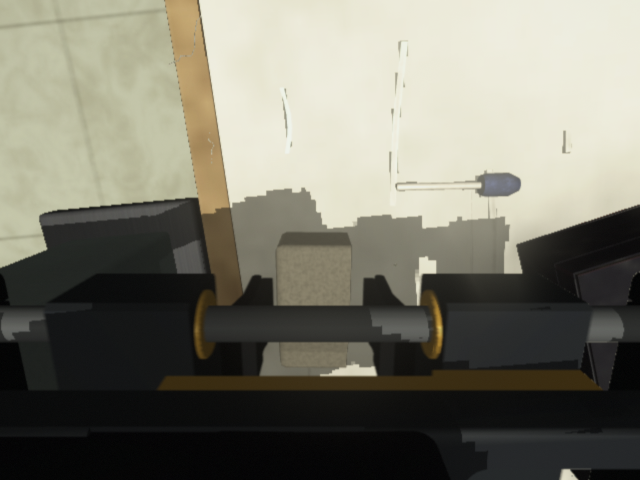

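Fingers are still closing (36 mm); let them finish on the bar.

Request:
{"api": "servo_tool", "payload": {"series": [{"travel":[0,0,0],"angular":[0,0,0]},{"travel":[0,0,0],"angular":[0,0,0]},{"travel":[0,0,0],"angular":[0,0,0]}]}}

```text
time: 17.5
position: [0.436, 0.2023, 0.0188]
tool_rot: [-2.322, -2.116, 0.0]
ft_force: [-2.8, 0.4, 4.6]
grip_width: 0.341
```

Request:
{"api": "servo_tool", "payload": {"series": [{"travel":[0,0,-0.02],"angular":[0,0,0]},{"travel":[-0.002,-0.003,-0.025],"angular":[0,0,0.115]},{"travel":[-0.003,-0.002,-0.025],"angular":[0,0,0.115]},{"travel":[-0.003,-0.002,-0.02],"angular":[0,0,0.115]},{"travel":[-0.003,-0.001,-0.018],"angular":[0,0,0.115]}]}}

```text
time: 18.0
position: [0.4253, 0.1932, 0.1273]
tool_rot: [-2.747, -1.524, -0.001]
ft_force: [0.1, -0.5, -1.9]
grip_width: 0.345
```

```bash
python3 plan.py "0.43,0.10,0.128,-93,8"
```

```text
t 18.0 pos [0.4253 0.1932 0.1273] jawaz -31.96 zaxis [ 5.e-04  3.e-04 -1.e+00] q [-1.31 -0.01  0.83  2.05  0.01  1.1  -1.04] F [ 0.1 -0.5 -1.9] grip 30.0
[{"travel": [-0.01, 0.007, 0.0], "angular": [0.0, 0.0, 0.133]}, {"travel": [-0.008, 0.007, 0.0], "angular": [0.0, 0.0, 0.133]}, {"travel": [-0.008, 0.009, 0.0], "angular": [0.0, 0.0, 0.133]}, {"travel": [-0.006, 0.01, 0.0], "angular": [0.0, 0.0, 0.133]}, {"travel": [-0.005, 0.011, 0.0], "angular": [0.0, 0.0, 0.133]}]
[{"travel": [-0.003, 0.011, -0.001], "angular": [0.0, 0.0, 0.133]}, {"travel": [-0.002, 0.012, 0.0], "angular": [0.0, 0.0, 0.134]}, {"travel": [0.0, 0.011, 0.0], "angular": [0.0, 0.0, 0.133]}]
```

Request:
{"api": "servo_tool", "payload": {"series": [{"travel":[-0.01,0.007,0],"angular":[0,0,0.133]},{"travel":[-0.008,0.007,0],"angular":[0,0,0.133]},{"travel":[-0.008,0.009,0],"angular":[0,0,0.133]},{"travel":[-0.006,0.01,0],"angular":[0,0,0.133]},{"travel":[-0.005,0.011,0],"angular":[0,0,0.133]}]}}

```text
time: 18.5
position: [0.4282, 0.1343, 0.1262]
tool_rot: [3.094, 0.543, 0.0]
ft_force: [-0.1, 1.0, -0.8]
grip_width: 0.341
```

Request:
{"api": "servo_tool", "payload": {"series": [{"travel":[-0.003,0.011,0],"angular":[0,0,0.133]},{"travel":[-0.002,0.012,0],"angular":[0,0,0.133]},{"travel":[0,0.011,0],"angular":[0,0,0.133]},{"travel":[0.013,0.03,0.015],"angular":[0,0,0]},{"travel":[0.013,0.03,0.015],"angular":[0,0,0]}]}}

```text
time: 19.0
position: [0.4545, 0.039, 0.0963]
tool_rot: [-3.139, 0.07, -0.002]
ft_force: [0.5, 0.7, -1.6]
grip_width: 0.342
```

Request:
{"api": "servo_tool", "payload": {"series": [{"travel":[0.012,0.03,0.013],"angular":[0,0,0]},{"travel":[0,0,0],"angular":[0,0,0]},{"travel":[0,0,0],"angular":[0,0,0]},{"travel":[0,0,0],"angular":[0,0,0]}]}}

```text
time: 19.4
position: [0.4646, 0.0097, 0.0836]
tool_rot: [-3.14, 0.071, 0.0]
ft_force: [0.0, -0.1, -0.8]
grip_width: 0.344
```

```bash
python3 look.py w17;python3 - <<'E'
import cv2
im=cv2.imread('pics/w17.png'); cv2.imwrite('pics/w17c.png',cv2.resize(im[140:400,140:500],None,fx=2.2,fy=2.2,interpolation=cv2.INTER_CUBIC))
E
```

```text
pos [[0.4646, 0.0097, 0.0836], [0.4647, 0.01, 0.0837]] mean [0.4646 0.0099 0.0836] az -92.54 grip 30.0 t 19.45 F [-0.8  0.4 -1.5]
```

View pics/w17c.png

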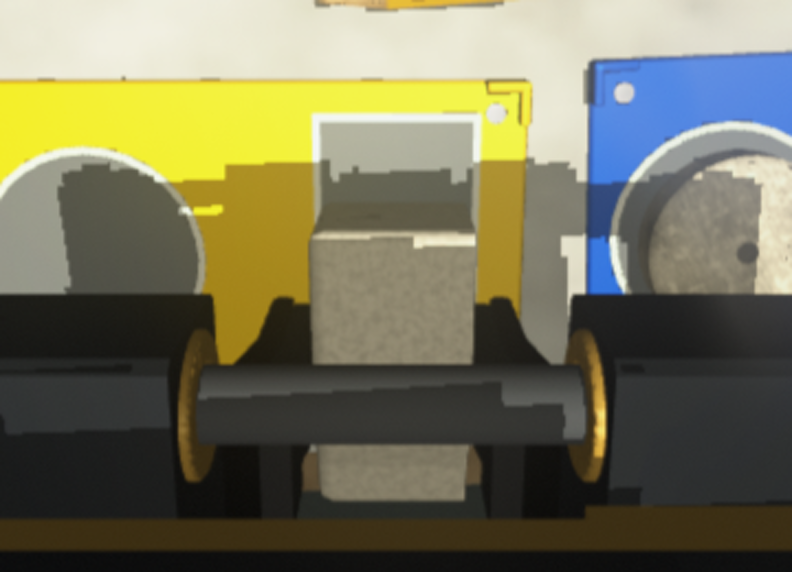

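```bash
python3 - <<'E'
from h import *
import pickle
c=pickle.load(open('w17.pkl','rb')); f=lambda X,Y:(140+X/2.2,140+Y/2.2)
p=lambda l,pts,z:print(l,ray(c,[f(*q) for q in pts],z).round(4)[:,:2].tolist())
o=ray(c,[f(313,116),f(481,116),f(203,250),f(88,148)],.004)[:,:2]; print(o.round(4))
m=(o[0]+o[1])/2; a=np.radians(-2.7); 
ax=np.array([np.cos(a),np.sin(a)]); print("oblong centre",m-ax*.041, "edge dir",np.degrees(np.arctan2(*(o[0]-o[1])[::1])))
t=ray(c,[f(310,236),f(476,236)],.0836-.019+.026)[:,:2]; tm=t.mean(0); print("bar full-end",t.round(4),"centre",tm-ax*.030)
E
```

```text
[[ 0.5039  0.0302]
 [ 0.502  -0.0154]
 [ 0.4675  0.0638]
 [ 0.4979  0.0924]]
oblong centre [0.46199621 0.00929583] edge dir 2.499773710381774
bar full-end [[ 0.4935  0.0236]
 [ 0.4922 -0.0055]] centre [0.46287414 0.01046431]
```

Request:
{"api": "servo_tool", "payload": {"series": [{"travel":[-0.001,0.001,0.025],"angular":[0,0,0]},{"travel":[0,0,0.022],"angular":[0,0,0]},{"travel":[0,0,0.009],"angular":[0,0,0]},{"travel":[0,0,0],"angular":[0,0,0]},{"travel":[0,0,0],"angular":[0,0,0]}]}}

```text
time: 19.95
position: [0.4643, 0.0082, 0.0283]
tool_rot: [-3.14, 0.072, -0.002]
ft_force: [-0.7, -0.2, -1.6]
grip_width: 0.342
```

```bash
python3 look.py w18
```

```text
pos [[0.4643, 0.0082, 0.0283], [0.4646, 0.0082, 0.0285]] mean [0.4644 0.0082 0.0284] az -92.62 grip 29.9 t 20.0 F [ 0.3 -0.3 -0.8]
```

View pics/w18.png

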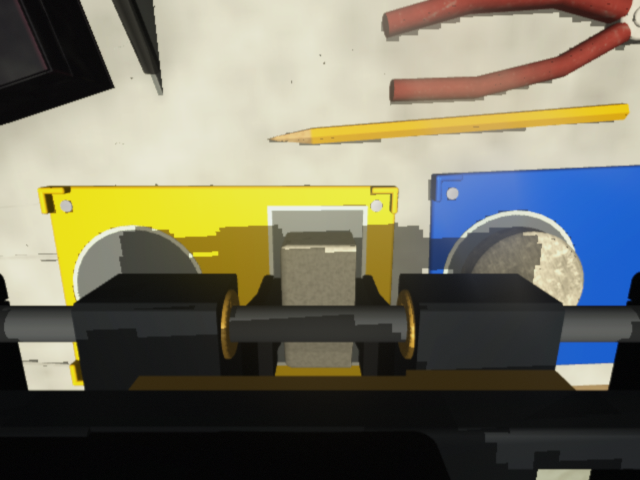

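Request:
{"api": "servo_tool", "payload": {"series": [{"travel":[-0.001,0,0.003],"angular":[0,0,0]},{"travel":[0,0,0.003],"angular":[0,0,0]},{"travel":[0,0,0],"angular":[0,0,0]},{"travel":[0,0,0],"angular":[0,0,0]}]}}

```text
time: 20.4
position: [0.4634, 0.0083, 0.0226]
tool_rot: [-3.139, 0.072, -0.001]
ft_force: [-1.5, 0.0, 8.4]
grip_width: 0.346
```

Request:
{"api": "servo_tool", "payload": {"series": [{"travel":[0,0,0],"angular":[0,0,0]},{"travel":[0,0,0],"angular":[0,0,0]},{"travel":[0,0,0],"angular":[0,0,0]}], "claw": 0.05}}

```text
time: 20.7
position: [0.4628, 0.0079, 0.0216]
tool_rot: [-3.141, 0.073, -0.0]
ft_force: [-0.2, -0.1, -0.2]
grip_width: 0.521
```

Request:
{"api": "servo_tool", "payload": {"series": [{"travel":[0,0,-0.02],"angular":[0,0,0]},{"travel":[-0.005,0,-0.04],"angular":[0,0,0]},{"travel":[-0.01,0,-0.04],"angular":[0,0,0]},{"travel":[-0.01,0,-0.01],"angular":[0,0,0]},{"travel":[0,0,0],"angular":[0,0,0]}]}}

```text
time: 21.2
position: [0.4382, 0.0101, 0.133]
tool_rot: [-3.135, 0.07, -0.004]
ft_force: [0.6, 0.4, -0.6]
grip_width: 0.573
```

```bash
python3 look.py w19; python3 plan.py "0.45,0.2,0.16,-45,6" "0.615,0.28,0.13,0,6"
```

```text
pos [[0.4382, 0.0101, 0.133], [0.4379, 0.0099, 0.1319]] mean [0.4381 0.01   0.1325] az -92.57 grip 50.0 t 21.25 F [-0.5 -0.3 -0.5]
t 21.25 pos [0.4379 0.0099 0.1319] jawaz -92.57 zaxis [ 0.0014  0.0037 -1.    ] q [-1.16 -0.17  1.02  2.11  0.16  1.13 -1.83] F [-0.5 -0.3 -0.5] grip 50.0
[{"travel": [0.001, -0.032, -0.005], "angular": [0.0, 0.0, -0.138]}, {"travel": [0.005, -0.031, -0.004], "angular": [-0.001, -0.001, -0.138]}, {"travel": [0.009, -0.031, -0.005], "angular": [0.0, 0.0, -0.139]}, {"travel": [0.013, -0.028, -0.004], "angular": [-0.001, -0.001, -0.138]}, {"travel": [0.017, -0.027, -0.005], "angular": [0.0, 0.0, -0.139]}]
[{"travel": [0.021, -0.024, -0.005], "angular": [-0.001, -0.001, -0.138]}]
[{"travel": [0.029, 0.01, 0.005], "angular": [0.0, 0.0, -0.131]}, {"travel": [0.027, 0.014, 0.005], "angular": [0.0, 0.0, -0.131]}, {"travel": [0.026, 0.017, 0.005], "angular": [0.0, 0.0, -0.131]}, {"travel": [0.022, 0.02, 0.005], "angular": [0.0, 0.0, -0.131]}, {"travel": [0.021, 0.023, 0.005], "angular": [0.0, 0.0, -0.131]}]
[{"travel": [0.016, 0.026, 0.005], "angular": [0.0, 0.0, -0.131]}]
```

View pics/w19.png

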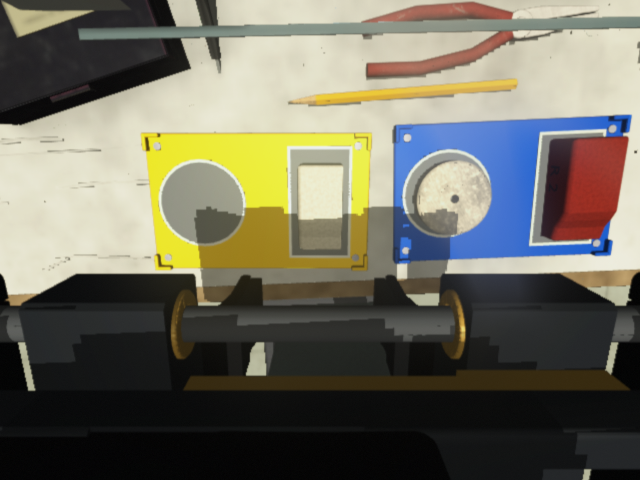

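Request:
{"api": "servo_tool", "payload": {"series": [{"travel":[0.001,-0.032,-0.005],"angular":[0,0,-0.138]},{"travel":[0.005,-0.031,-0.005],"angular":[0,0,-0.138]},{"travel":[0.009,-0.031,-0.005],"angular":[0,0,-0.138]},{"travel":[0.013,-0.028,-0.005],"angular":[0,0,-0.138]},{"travel":[0.017,-0.027,-0.005],"angular":[0,0,-0.138]}], "claw": 0.064}}

```text
time: 21.75
position: [0.4476, 0.1679, 0.155]
tool_rot: [2.976, 1.001, -0.003]
ft_force: [0.2, -0.3, 0.6]
grip_width: 0.735
```

Request:
{"api": "servo_tool", "payload": {"series": [{"travel":[0.021,-0.024,-0.005],"angular":[0,0,-0.138]},{"travel":[0.029,0.01,0.005],"angular":[0,0,-0.131]},{"travel":[0.027,0.014,0.005],"angular":[0,0,-0.131]},{"travel":[0.026,0.017,0.005],"angular":[0,0,-0.131]},{"travel":[0.022,0.02,0.005],"angular":[0,0,-0.131]}]}}

```text
time: 22.25
position: [0.5602, 0.2511, 0.1379]
tool_rot: [2.493, 1.91, -0.007]
ft_force: [1.1, 0.6, 0.6]
grip_width: 0.739
```

```bash
python3 plan.py "0.615,0.28,0.13,0,2"
```

```text
t 22.25 pos [0.5602 0.2511 0.1379] jawaz -15.09 zaxis [-0.0027 -0.0041 -1.    ] q [-1.16  0.41  0.87  1.69 -0.33  1.2  -0.47] F [1.1 0.6 0.6] grip 64.3
[{"travel": [0.021, 0.023, 0.004], "angular": [-0.001, 0.002, -0.132]}, {"travel": [0.018, 0.025, 0.004], "angular": [-0.001, 0.002, -0.131]}]
```

Request:
{"api": "servo_tool", "payload": {"series": [{"travel":[0.021,0.023,0.004],"angular":[0,0,-0.132]},{"travel":[0.018,0.025,0.004],"angular":[0,0,-0.131]},{"travel":[0,0,0],"angular":[0,0,0]},{"travel":[0,0,0],"angular":[0,0,0]}]}}

```text
time: 22.65
position: [0.6141, 0.2779, 0.1304]
tool_rot: [2.23, 2.211, -0.008]
ft_force: [-0.1, -0.3, -0.4]
grip_width: 0.734
```

```bash
python3 look.py w20; python3 plan.py; python3 - <<'E'
import cv2
im=cv2.imread('pics/w20.png'); cv2.imwrite('pics/w20c.png',cv2.resize(im[100:400,150:500],None,fx=2,fy=2,interpolation=cv2.INTER_CUBIC))
E
```

```text
pos [[0.6141, 0.2779, 0.1304], [0.6138, 0.2779, 0.1314]] mean [0.614  0.2779 0.1309] az -0.5 grip 64.2 t 22.7 F [ 0.5 -0.3  0.2]
t 22.7 pos [0.6138 0.2779 0.1314] jawaz -0.5 zaxis [-0.0027 -0.0031 -1.    ] q [-1.03  0.53  0.78  1.53 -0.38  1.24 -0.2 ] F [ 0.5 -0.3  0.2] grip 64.2
```

View pics/w20c.png

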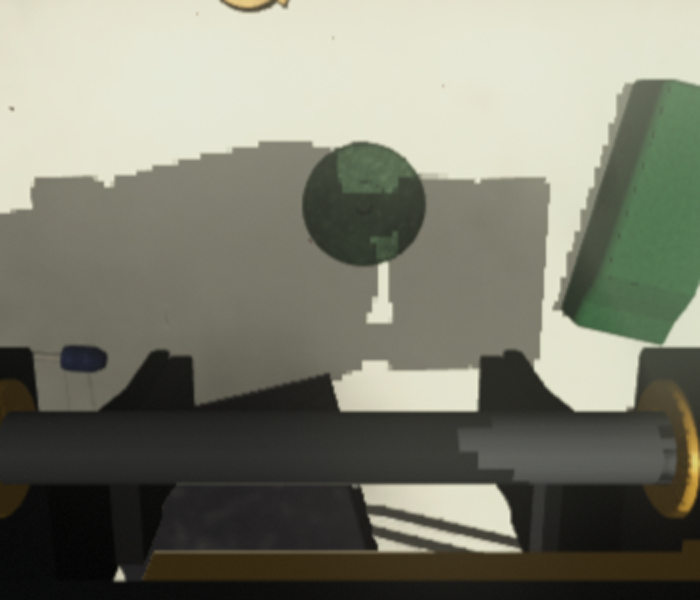

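```bash
python3 - <<'E'
from h import *
import pickle
c=pickle.load(open('w20.pkl','rb')); f=lambda X,Y:(150+X/2,100+Y/2)
print(ray(c,[f(364,204),f(365,208),f(303,204),f(425,204),f(364,142),f(364,266)],.01).round(4)[:,:2])
print("greenbar corner",ray(c,[f(563,312),f(625,85)],.0).round(3)[:,:2])
E
```

```text
[[0.6238 0.3056]
 [0.6241 0.3042]
 [0.6022 0.3057]
 [0.6454 0.3054]
 [0.6237 0.3272]
 [0.6238 0.2831]]
greenbar corner [[0.7   0.262]
 [0.716 0.346]]
```

Request:
{"api": "servo_tool", "payload": {"series": [{"travel":[0.013,0.005,0.035],"angular":[0,0,0.005]},{"travel":[0.014,0.004,0.035],"angular":[0,0,0]},{"travel":[0,0,0.025],"angular":[0,0,0]},{"travel":[0,0,0],"angular":[0,0,0]},{"travel":[0,0,0],"angular":[0,0,0]}]}}

```text
time: 23.2
position: [0.6233, 0.3054, 0.0391]
tool_rot: [2.235, 2.207, -0.001]
ft_force: [0.0, -0.4, 0.9]
grip_width: 0.734
```

```bash
python3 look.py w21
```

```text
pos [[0.6233, 0.3054, 0.0391], [0.6243, 0.3057, 0.0405]] mean [0.6238 0.3055 0.0398] az -0.72 grip 64.4 t 23.25 F [ 0.9  0.1 -0.1]
```

View pics/w21.png

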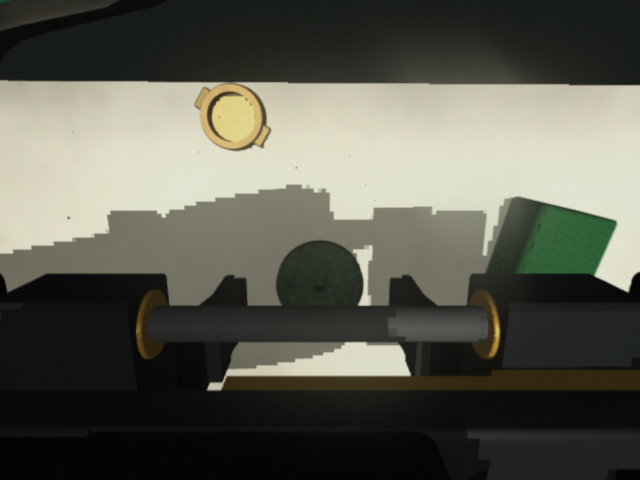

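Request:
{"api": "servo_tool", "payload": {"series": [{"travel":[0,0,0.013],"angular":[0,0,0]},{"travel":[0,0,0.012],"angular":[0,0,0]},{"travel":[0,0,0],"angular":[0,0,0]},{"travel":[0,0,0],"angular":[0,0,0]}]}}

```text
time: 23.65
position: [0.6234, 0.3061, 0.0134]
tool_rot: [-2.234, -2.208, 0.001]
ft_force: [0.1, 0.3, 0.0]
grip_width: 0.734
```

```bash
python3 plan.py
```

```text
t 23.65 pos [0.6234 0.3061 0.0134] jawaz -0.66 zaxis [-8.e-04 -3.e-04 -1.e+00] q [-0.99  0.69  0.7   1.56 -0.48  1.07 -0.18] F [0.1 0.3 0. ] grip 63.9
```

Request:
{"api": "servo_tool", "payload": {"series": [{"travel":[0,0,0],"angular":[0,0,0]},{"travel":[0,0,0],"angular":[0,0,0]},{"travel":[0,0,0],"angular":[0,0,0]},{"travel":[0,0,0],"angular":[0,0,0]}], "claw": 0.034, "squeeze": 22}}

```text
time: 24.05
position: [0.6238, 0.3063, 0.014]
tool_rot: [2.234, 2.209, 0.001]
ft_force: [-1.0, -0.5, -0.4]
grip_width: 0.491
```

```bash
python3 look.py w22; python3 plan.py "0.56,0.27,0.13,-30,5" "0.43,0.18,0.13,-93,8"
```

```text
pos [[0.6238, 0.3063, 0.014], [0.6238, 0.3063, 0.0141]] mean [0.6238 0.3063 0.014 ] az -0.65 grip 42.9 t 24.1 F [ 0.3 -0.2  0.9]
t 24.1 pos [0.6238 0.3063 0.0141] jawaz -0.65 zaxis [ 3.e-04  2.e-04 -1.e+00] q [-0.99  0.69  0.7   1.56 -0.48  1.07 -0.18] F [ 0.3 -0.2  0.9] grip 42.9
[{"travel": [-0.007, -0.013, -0.023], "angular": [0.0, 0.0, 0.102]}, {"travel": [-0.009, -0.011, -0.023], "angular": [0.0, 0.0, 0.103]}, {"travel": [-0.01, -0.011, -0.024], "angular": [0.0, 0.0, 0.102]}, {"travel": [-0.011, -0.01, -0.023], "angular": [0.0, 0.0, 0.103]}, {"travel": [-0.012, -0.009, -0.023], "angular": [0.0, 0.0, 0.102]}]
[{"travel": [-0.018, -0.008, 0.0], "angular": [0.0, 0.0, 0.137]}, {"travel": [-0.019, -0.006, 0.0], "angular": [0.0, 0.0, 0.138]}, {"travel": [-0.019, -0.004, 0.0], "angular": [0.0, 0.0, 0.137]}, {"travel": [-0.02, 0.0, 0.0], "angular": [0.0, 0.0, 0.138]}, {"travel": [-0.02, 0.002, 0.0], "angular": [0.0, 0.0, 0.137]}]
[{"travel": [-0.019, 0.005, 0.0], "angular": [0.0, 0.0, 0.138]}, {"travel": [-0.018, 0.007, 0.0], "angular": [0.0, 0.0, 0.137]}, {"travel": [-0.017, 0.01, 0.0], "angular": [0.0, 0.0, 0.138]}]
```

View pics/w22.png

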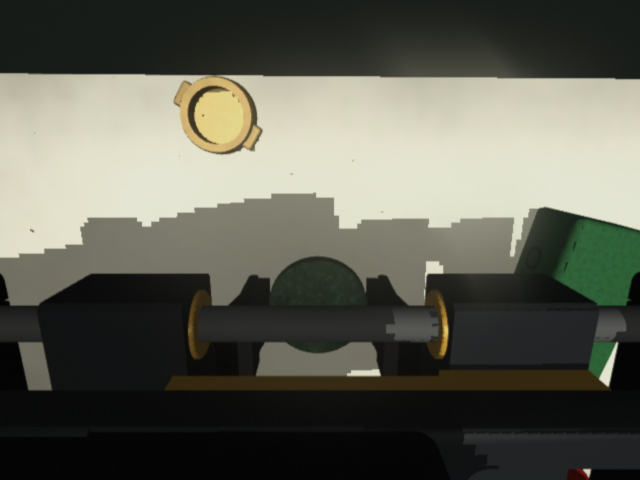

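Request:
{"api": "servo_tool", "payload": {"series": [{"travel":[0,0,0],"angular":[0,0,0]},{"travel":[0,0,-0.02],"angular":[0,0,0]},{"travel":[-0.007,-0.013,-0.025],"angular":[0,0,0.102]},{"travel":[-0.009,-0.011,-0.025],"angular":[0,0,0.103]},{"travel":[-0.01,-0.011,-0.024],"angular":[0,0,0.102]}]}}

```text
time: 24.6
position: [0.5853, 0.2839, 0.1086]
tool_rot: [-2.549, -1.836, 0.0]
ft_force: [-0.3, 0.8, 0.2]
grip_width: 0.496
```

Request:
{"api": "servo_tool", "payload": {"series": [{"travel":[-0.011,-0.01,-0.015],"angular":[0,0,0.103]},{"travel":[-0.012,-0.009,-0.008],"angular":[0,0,0.102]},{"travel":[-0.018,-0.008,0],"angular":[0,0,0.137]},{"travel":[-0.019,-0.006,0],"angular":[0,0,0.138]},{"travel":[-0.019,-0.004,0],"angular":[0,0,0.137]}]}}

```text
time: 25.1
position: [0.5102, 0.2358, 0.1307]
tool_rot: [-2.987, -0.972, 0.0]
ft_force: [-0.1, -1.3, 0.3]
grip_width: 0.497
```

Request:
{"api": "servo_tool", "payload": {"series": [{"travel":[-0.02,0,0],"angular":[0,0,0.138]},{"travel":[-0.02,0.002,0],"angular":[0,0,0.137]},{"travel":[-0.019,0.005,0],"angular":[0,0,0.138]},{"travel":[-0.018,0.007,0],"angular":[0,0,0.137]},{"travel":[-0.017,0.01,0],"angular":[0,0,0.138]}]}}

```text
time: 25.6
position: [0.431, 0.18, 0.1305]
tool_rot: [3.14, -0.067, -0.002]
ft_force: [-0.2, -0.2, -0.1]
grip_width: 0.493
```

```bash
python3 plan.py "0.4665,0.0945,0.085,-92.7,3"
```

```text
t 25.6 pos [0.431  0.18   0.1305] jawaz -92.46 zaxis [-0.001 -0.001 -1.   ] q [-1.66 -0.04  1.21  2.05  0.05  1.11 -2.09] F [-0.2 -0.2 -0.1] grip 42.9
[{"travel": [0.013, 0.028, 0.015], "angular": [0.0, 0.0, 0.001]}, {"travel": [0.013, 0.028, 0.015], "angular": [0.0, 0.0, 0.002]}, {"travel": [0.013, 0.028, 0.016], "angular": [0.001, 0.001, 0.001]}]
```

Request:
{"api": "servo_tool", "payload": {"series": [{"travel":[0.02,0.015,0],"angular":[0,0,0]}]}}

```text
time: 25.7
position: [0.4471, 0.1684, 0.1322]
tool_rot: [-3.123, 0.063, 0.011]
ft_force: [0.2, 0.3, -0.2]
grip_width: 0.495
```

```bash
python3 plan.py "0.4665,0.0945,0.085,-92.7,3"
```

```text
t 25.7 pos [0.4471 0.1684 0.1322] jawaz -92.32 zaxis [-0.0066  0.0178 -0.9998] q [-1.59  0.02  1.21  2.02 -0.04  1.11 -1.96] F [ 0.2  0.3 -0.2] grip 43.1
[{"travel": [0.008, 0.025, 0.015], "angular": [-0.006, 0.002, 0.002]}, {"travel": [0.007, 0.024, 0.016], "angular": [-0.006, 0.003, 0.002]}, {"travel": [0.008, 0.025, 0.015], "angular": [-0.005, 0.002, 0.003]}]
```

Request:
{"api": "servo_tool", "payload": {"series": [{"travel":[0.007,0.024,0.015],"angular":[0,0,0]},{"travel":[0.006,0.024,0.015],"angular":[0,0,0]},{"travel":[0.006,0.024,0.015],"angular":[0,0,0]},{"travel":[0,0,0],"angular":[0,0,0]},{"travel":[0,0,0],"angular":[0,0,0]}]}}

```text
time: 26.2
position: [0.4673, 0.0919, 0.0859]
tool_rot: [3.141, -0.062, -0.002]
ft_force: [-0.5, 0.3, -0.0]
grip_width: 0.494
```

```bash
python3 look.py w23; python3 plan.py; python3 - <<'E'
import cv2
im=cv2.imread('pics/w23.png'); cv2.imwrite('pics/w23c.png',cv2.resize(im[140:400,140:500],None,fx=2.2,fy=2.2,interpolation=cv2.INTER_CUBIC))
E
```

```text
pos [[0.4673, 0.0919, 0.0859], [0.4676, 0.0929, 0.0862]] mean [0.4675 0.0924 0.086 ] az -92.14 grip 42.9 t 26.25 F [-0.2  0.5 -0.1]
t 26.25 pos [0.4676 0.0929 0.0862] jawaz -92.14 zaxis [-3.e-04  4.e-04 -1.e+00] q [-1.37  0.16  1.21  2.07 -0.18  1.02 -1.68] F [-0.2  0.5 -0.1] grip 42.9
```

View pics/w23c.png

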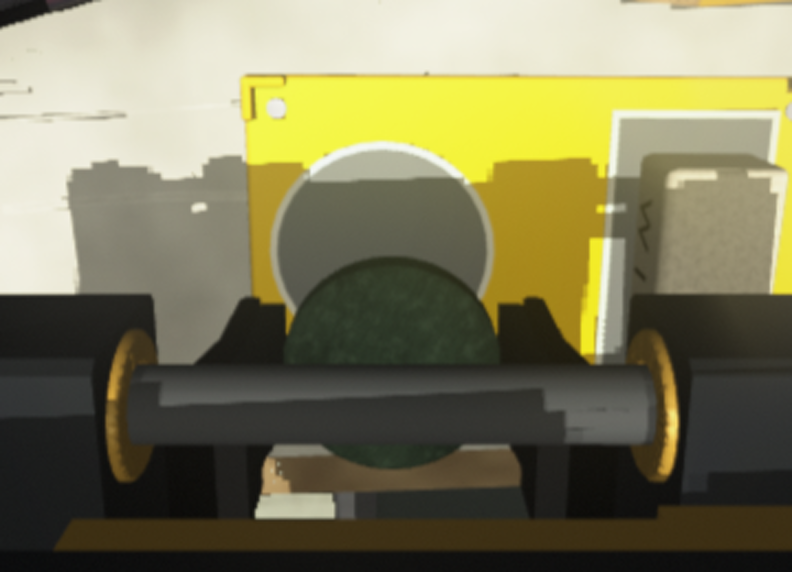

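```bash
python3 - <<'E'
from h import *
import pickle
c=pickle.load(open('w23.pkl','rb')); f=lambda X,Y:(140+X/2.2,140+Y/2.2)
print("circle",ray(c,[f(271,247),f(493,247),f(382,141)],.004).round(4)[:,:2])
print("disc",ray(c,[f(284,355),f(500,355),f(391,262),f(391,468)],.086-.014+.010).round(4)[:,:2])
E
```

```text
circle [[0.4693 0.127 ]
 [0.4669 0.0637]
 [0.4986 0.0941]]
disc [[0.4692 0.1138]
 [0.4676 0.0714]
 [0.4875 0.092 ]
 [0.4437 0.0937]]
```

Request:
{"api": "servo_tool", "payload": {"series": [{"travel":[0,-0.002,0.03],"angular":[0,0,0]},{"travel":[0,0,0.022],"angular":[0,0,0]},{"travel":[0,0,0.008],"angular":[0,0,0]},{"travel":[0,0,0],"angular":[0,0,0]},{"travel":[0,0,0],"angular":[0,0,0]}]}}

```text
time: 26.75
position: [0.4683, 0.095, 0.0269]
tool_rot: [-3.141, 0.057, -0.001]
ft_force: [0.2, -1.5, 0.4]
grip_width: 0.497
```

```bash
python3 look.py w24; python3 plan.py; python3 - <<'E'
import cv2
im=cv2.imread('pics/w24.png'); cv2.imwrite('pics/w24c.png',cv2.resize(im[140:400,140:500],None,fx=2.2,fy=2.2,interpolation=cv2.INTER_CUBIC))
E
```

```text
pos [[0.4683, 0.095, 0.0269], [0.4685, 0.0951, 0.0271]] mean [0.4684 0.095  0.027 ] az -92.1 grip 43.0 t 26.8 F [ 0.4 -0.9  0.2]
t 26.8 pos [0.4685 0.0951 0.0271] jawaz -92.1 zaxis [ 0.0014  0.001  -1.    ] q [-1.24  0.31  1.11  2.11 -0.35  0.91 -1.54] F [ 0.4 -0.9  0.2] grip 43.0
```

View pics/w24c.png

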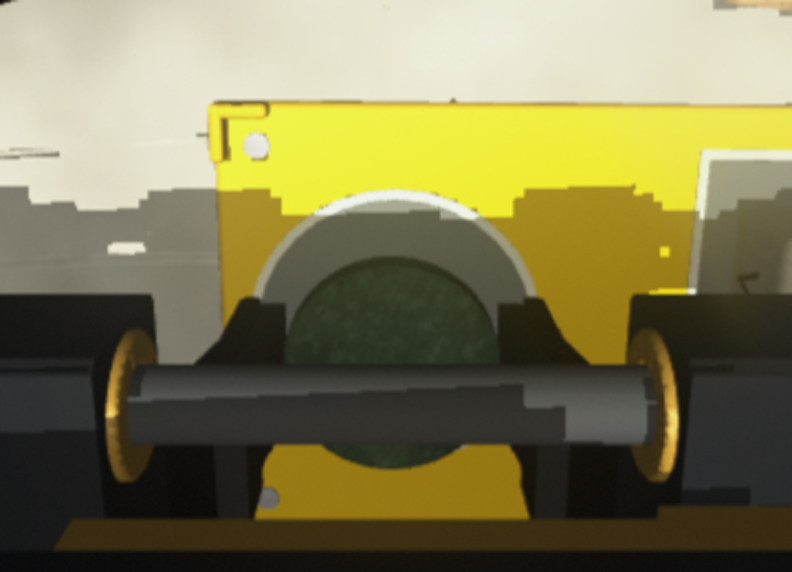

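```bash
python3 - <<'E'
from h import *
import pickle
c=pickle.load(open('w24.pkl','rb')); f=lambda X,Y:(140+X/2.2,140+Y/2.2)
print("circle",ray(c,[f(257,295),f(535,295),f(395,189)],.004).round(4)[:,:2])
print("disc",ray(c,[f(284,355),f(500,355),f(391,262),f(391,468)],.027-.014+.010).round(4)[:,:2])
E
```

```text
circle [[0.4762 0.1247]
 [0.4741 0.0646]
 [0.4986 0.094 ]]
disc [[0.4701 0.1169]
 [0.4686 0.0745]
 [0.4885 0.0952]
 [0.4447 0.0968]]
```

Request:
{"api": "servo_tool", "payload": {"series": [{"travel":[0,0,0.004],"angular":[0,0,0]},{"travel":[0,0,0.003],"angular":[0,0,0]},{"travel":[0,0,0.002],"angular":[0,0,0]},{"travel":[0,0,0],"angular":[0,0,0]},{"travel":[0,0,0],"angular":[0,0,0]}]}}

```text
time: 27.3
position: [0.4677, 0.0948, 0.0178]
tool_rot: [-3.14, 0.058, 0.002]
ft_force: [-3.2, 1.2, 10.4]
grip_width: 0.498
```

Request:
{"api": "servo_tool", "payload": {"series": [{"travel":[0,0,0],"angular":[0,0,0]},{"travel":[0,0,0],"angular":[0,0,0]},{"travel":[0,0,0],"angular":[0,0,0]}], "claw": 0.058}}

```text
time: 27.6
position: [0.4675, 0.0944, 0.0169]
tool_rot: [3.141, -0.058, -0.001]
ft_force: [-0.4, 0.1, 0.6]
grip_width: 0.643
```

Request:
{"api": "servo_tool", "payload": {"series": [{"travel":[0,0,-0.02],"angular":[0,0,0]},{"travel":[-0.005,0,-0.04],"angular":[0,0,0]},{"travel":[-0.01,0,-0.04],"angular":[0,0,0]},{"travel":[-0.01,0,-0.01],"angular":[0,0,0]},{"travel":[0,0,0],"angular":[0,0,0]}]}}

```text
time: 28.1
position: [0.4432, 0.0973, 0.1254]
tool_rot: [-3.134, 0.054, 0.0]
ft_force: [-0.8, -0.2, 0.4]
grip_width: 0.666
```

Request:
{"api": "servo_tool", "payload": {"series": [{"travel":[0,0,0],"angular":[0,0,0]},{"travel":[0,0,0],"angular":[0,0,0]}]}}

```text
time: 28.3
position: [0.4426, 0.0955, 0.1232]
tool_rot: [3.139, -0.058, -0.004]
ft_force: [-0.1, -0.3, -0.3]
grip_width: 0.666
```

```bash
python3 look.py w25 1; python3 plan.py
```

```text
pos [[0.4426, 0.0955, 0.1232], [0.4426, 0.0952, 0.1231], [0.4427, 0.0951, 0.1232], [0.4428, 0.0951, 0.1233]] mean [0.4427 0.0952 0.1232] az -92.12 grip 58.0 t 28.45 F [0.5 0.3 0.5]
t 28.45 pos [0.4428 0.0951 0.1233] jawaz -92.14 zaxis [-0.002 -0.003 -1.   ] q [-1.47 -0.1   1.17  2.08  0.11  1.1  -1.96] F [ 0.4 -0.6  0.5] grip 58.0
```

View pics/w25.png

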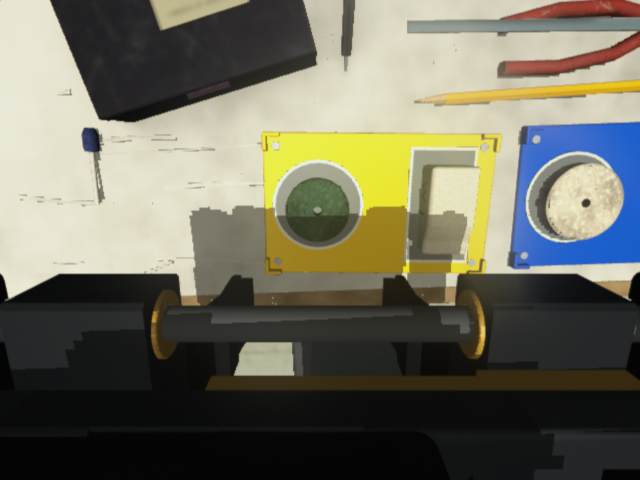

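View pics/w25scene.png

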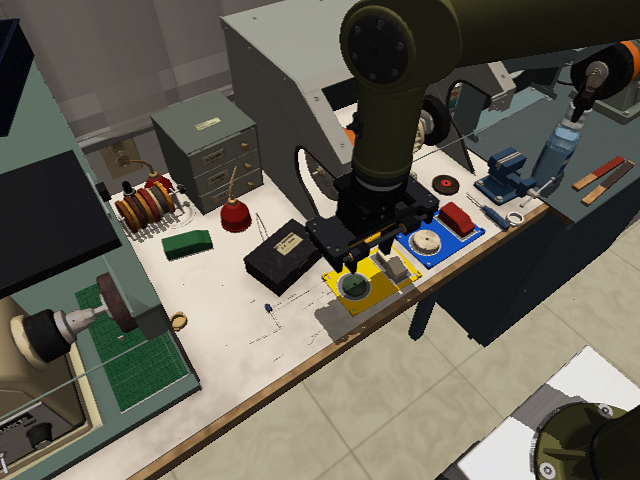

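Request:
{"api": "servo_tool", "payload": {"series": [{"travel":[0,-0.03,-0.03],"angular":[0,0,-0.1]},{"travel":[0,-0.035,-0.03],"angular":[0,0,-0.13]},{"travel":[0,-0.035,-0.03],"angular":[0,0,-0.13]},{"travel":[0,-0.03,-0.03],"angular":[0,0,-0.13]},{"travel":[0,-0.03,-0.02],"angular":[0,0,-0.13]}]}}

```text
time: 28.95
position: [0.413, 0.252, 0.2656]
tool_rot: [3.006, 0.911, 0.001]
ft_force: [0.4, -0.1, 0.1]
grip_width: 0.668
```

Request:
{"api": "servo_tool", "payload": {"series": [{"travel":[0,0,0],"angular":[0,0,0]},{"travel":[0,0,0],"angular":[0,0,0]},{"travel":[0,0,0],"angular":[0,0,0]}]}}

```text
time: 29.25
position: [0.4129, 0.249, 0.263]
tool_rot: [3.009, 0.899, -0.004]
ft_force: [0.3, -0.7, 0.1]
grip_width: 0.664
```

```bash
python3 look.py w26 1; python3 plan.py; python3 - <<'E'
import cv2
a=cv2.imread('pics/w26scene.png'); cv2.imwrite('pics/w26sc.png',cv2.resize(a[190:325,310:500],None,fx=4.2,fy=4.2,interpolation=cv2.INTER_CUBIC))
b=cv2.imread('pics/w26side.png'); cv2.imwrite('pics/w26si.png',cv2.resize(b[230:430,210:330],None,fx=3,fy=3,interpolation=cv2.INTER_CUBIC))
E
```

```text
pos [[0.4129, 0.249, 0.263], [0.413, 0.2488, 0.2631], [0.4129, 0.2489, 0.2632], [0.4129, 0.2491, 0.2634]] mean [0.4129 0.249  0.2632] az -56.74 grip 57.9 t 29.4 F [0.7 0.  0. ]
t 29.4 pos [0.4129 0.2491 0.2634] jawaz -56.72 zaxis [-2.2e-03 -9.0e-04 -1.0e+00] q [-1.66 -0.15  0.99  1.83  0.13  1.4  -1.7 ] F [-0.1 -0.6 -0.8] grip 57.9
```

View pics/w26sc.png

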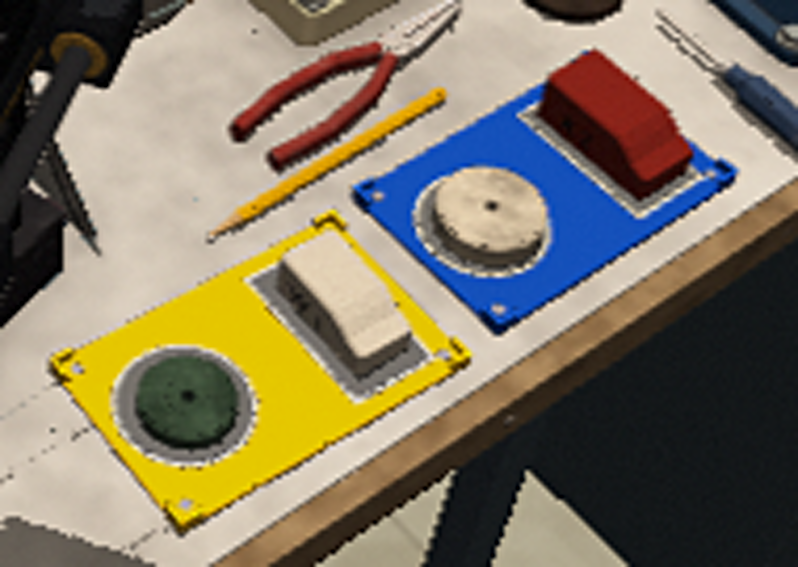

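View pics/w26si.png

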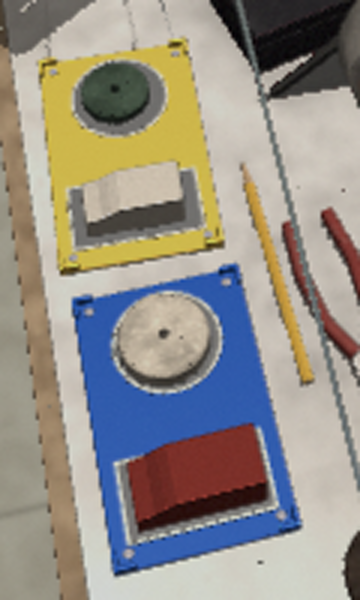

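```bash
python3 - <<'E'
from h import *
sc,si=cal('scene'),cal('side'); f=lambda X,Y:(310+X/4.2,190+Y/4.2); g=lambda X,Y:(210+X/3,230+Y/3)
p=lambda l,c,uv,z:print(l,ray(c,uv,z)[0,:2].round(4))
p("felt sc",sc,f(490,207),.018); p("felt circle sc",sc,f(482,219),.004)
p("felt si",si,g(163,333),.018); p("felt circle si",si,g(167,341),.004)
p("rub sc",sc,f(188,398),.014); p("rub circle sc",sc,f(185,405),.004)
p("rub si",si,g(115,89),.014); p("rub circle si",si,g(119.5,97),.004)
# red base corners vs outline (scene): worn-end near bottom corner; full end
p("red worn bottom corner sc",sc,f(643,199),.004); p("outline corner sc",sc,f(640,217),.004)
a=cv2.imread('pics/scene0.png').astype(int); b=cv2.imread('pics/w26scene.png').astype(int)
print("green bar px diff",abs(a-b)[228:262,158:216].max(2).mean().round(2))
E
```

```text
felt sc [ 0.4615 -0.0836]
felt circle sc [ 0.4652 -0.0857]
felt si [ 0.4662 -0.0865]
felt circle si [ 0.4677 -0.0851]
rub sc [0.4612 0.0956]
rub circle sc [0.4639 0.0942]
rub si [0.4672 0.0924]
rub circle si [0.4692 0.0926]
red worn bottom corner sc [ 0.4297 -0.1576]
outline corner sc [ 0.4229 -0.1481]
green bar px diff 17.96
```

```bash
python3 - <<'E'
from m import *
c=cal('scene')
for n in('scene0','w5scene','w13scene','w25scene','w26scene'):
    im=cv2.imread(f'pics/{n}.png'); hsv=cv2.cvtColor(im,cv2.COLOR_BGR2HSV);H,S,V=[hsv[...,i].astype(int) for i in range(3)]
    m=(H>55)&(H<85)&(S>100)&(V>20); k=np.zeros_like(m); k[220:270,150:225]=1
    for mm,a,ce in comps(m&k,100): print(n,a,ce.round(2),cv2.boundingRect(np.argwhere(mm)[:,::-1].astype(np.int32)))
a=cv2.imread('pics/scene0.png');b=cv2.imread('pics/w26scene.png')
cv2.imwrite('pics/gcmp.png',cv2.resize(np.hstack([a[215:275,140:240],b[215:275,140:240]]),None,fx=4,fy=4))
E
```

```text
scene0 864 [186.44 242.47] (162, 230, 50, 29)
w5scene 895 [186.58 242.77] (162, 230, 49, 29)
w13scene 914 [186.57 243.  ] (162, 230, 50, 29)
w25scene 926 [186.5 243.1] (162, 230, 51, 29)
w26scene 924 [186.56 243.11] (162, 230, 50, 29)
```

View pics/gcmp.png

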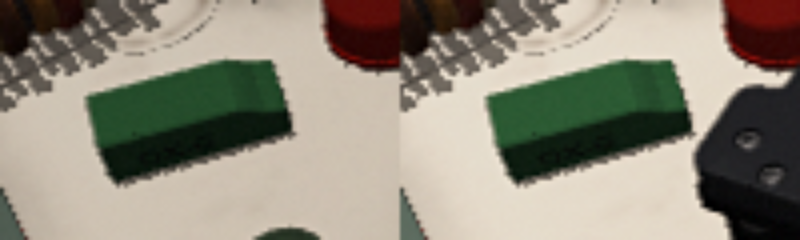

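The green bar hasn't moved; its bounding box is the same, and the pixel difference comes from brightness alone. All four pieces lie inside their outlines, and the gripper is clear and open. I'm handing in.

```bash
python3 -c "
from bench import ctrl
print(ctrl.close_job()); print(ctrl.get_state()['time'])"
```

```text
the job is handed in; nothing more can be done
None
the job is handed in; nothing more can be done
```

I made up both kits in the order asked and handed the job in at about 29.4 s. The red bar and felt wheel are on the blue board, and the white bar and rubber wheel are on the yellow board. I let go of everything and moved the arm clear.

**Checks after placing**
- **Red bar:** it lies along its outline, with its centre about 1 mm from the outline's centre in the wrist view.
- **White bar:** it sits inside its outline and is aligned with it by eye; I didn't measure it again after letting go.
- **Wheels:** both lie flat and wholly inside their circles. The felt wheel measured 2–4 mm off centre and the rubber wheel 2–3 mm.
- **Green bar:** its position in the scene image was the same before and after, so it has not moved. A raw pixel comparison did show a difference, but that was only brightness.
- **Forces:** the largest I read was about 11 N, while setting down the rubber wheel.

**What disagreed or came close**
- **Wheel positions:** the views differ by 2–4 mm on where the wheels sit. For the felt wheel they disagree even on which way it is off along the board; the wrist view put it about 2 mm past the middle.
- **Joint 3:** it came to 1.21 rad against its 1.24 limit while carrying the rubber wheel, and stayed within range in every reading I took.

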